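# Hang the parts carrier on the transfer rail and shut it in at its station

## Task

Swing the red gate on the rail fully open. Then hang the blue carrier by its hook on the end of the rail without the yellow band, slide it along the rail past the gate until its hook is centred on the yellow band, and let go so that it hangs still. Finally swing the gate fully shut behind it, and do not disturb the solder reel or the bottle standing near the rail.

Things in the scene. Friction and masses are not known exactly. Their poses are not given: they have to be found in the camera images.
- rail: Fixed transfer rail: level steel tube, 16 mm diameter, 300 mm long, grey post at each end (16 mm wide, top 201 mm above the bench), foot plate 66 mm deep, 10 mm thick. Origin: on the bench below the tube, under the shut gate. y: along the tube (posts at y = -140 and +160 mm); x: across it, away from the robot. Tube axis 185 mm above the bench. Loading part at -y, station with the yellow band at +y.
- rail_mid (a point): Point on the tube's axis under the shut gate, 185 mm above the rail's origin; axes as the rail's.
- gate (a joint): Red swing gate over the tube: 0 = fully shut (arm square across the tube, end stop); grows to 1.9 rad = fully open (end stop) as the arm swings level over the loading (-y) part and on to behind the rail. Stays where left; about 0.4 N at the handle moves it. Bars a hanging carrier's way until open more than about 1.4 rad.
- gate_hinge (a point): On the gate's fixed vertical pivot axis, at the height of the tube's axis: 50 mm behind the tube (rail x = +50, y = 0); axes as the rail's. With the gate at angle q the handle post is at rail offset (-70 cos q, -70 sin q) mm from it.
- gate_handle (a point): Grip point on the gate's upright black handle post (round, 14 mm diameter, from 25 to 68 mm above the tube's axis; this point is 50 mm above it, 18 mm below the post's top). The 10 mm thick red arm below it spans 15 to 25 mm above the tube's axis.
- carrier: Loose blue sheet-metal carrier, 210 mm tall, 0.2 to 0.4 kg, standing on its empty tray of 66 (x) x 80 (y) x 28 mm. Origin: centre of the tray's underside; z up. A spine 24 mm wide (at x = -28 to -24 mm) rises to a hook, an upside-down V open towards +x, away from the robot. The hook's free lip (x = 22 to 27 mm) ends 118 mm above the origin, 90 mm above the tray.
- carrier_hook (a point): Point in the hook that lies on the tube's axis when seated: 139.6 mm above the carrier's origin, 10.4 mm below the V's inner apex, 22 mm above the lip's end; axes as the carrier's. To hang: with the tube between lip and tray, move from the robot's side to rail +x until this point is over the tube (carrier x along rail x), then lower.
- carrier_grip (a point): Grip point in the black grip block on top of the hook (12 mm in carrier x, 30 mm in y, from 154 to 210 mm above the carrier's origin); this point is 190 mm above the origin, directly above the hook's apex.
- mark: Yellow band 44 mm wide round the tube (flush, no obstacle), 65 to 100 mm to +y of the shut gate. Origin: its centre, on the tube's axis; axes as the rail's.
- solder_reel: Blue reel of solder wire standing on its flange, 56 mm diameter, 37 mm tall, bystander. Origin: centre of its underside.
- cleaner_bottle: Bottle, 178 mm tall, 49 mm wide, bystander. Origin: centre of its underside.
Not all that is in view belongs to the job. There is more than one size of the carrier; the job needs the larger.

How it is judged:
By the outcome, as a careful person would: the job done as asked, in the order asked, and still so for the second after the job is handed in, with the robot touching nothing.
It also fails if it takes over 62 s, if anything falls off the work surface, if the arm or the gripper's body presses on something with over 40 N, if the wrist force passes 120 N, or if a joint passes its speed limit or range.

## Robot

A 6-joint arm with a two-finger parallel gripper is mounted at the origin on a cart in front of the work surface, level with it; the furniture and walls round the work are solid. World frame = base frame: x ahead of the robot, y to its left, z up, the work surface at z = 0. Lengths are in m, angles in degrees, forces in N, time in s.
With the tool pointing down it reaches from about 0.25 to 0.725 m from the base axis. Payload 9.7 kg.
Tool frame: the origin (TCP) lies midway between the tips of the shut fingers; the grasp point (between the pads) lies 19 mm behind it (bot.pinch_z is the distance from the TCP to the grasp point, in m); z points along the fingers, y is the direction in which the jaws open and shut (so a half turn about z gives the same grasp; the last joint's range is limited). The gripper opens to 85 mm and grips with 20 to 120 N. Pads are 22 mm wide; open, the fingers measure 114 mm over their backs; the gripper's body (76 mm by 85 mm) begins 54 mm behind the grasp point. The pads swing forward as they close: fully open they stand 13 mm farther back than shut.
Start: joints at [74.141, 4.979, 10.078, 95.1, 0, 90], TCP at [0.15, 0.529, 0.207] pointing down, gripper open.
Joint ranges: [-179.16, 179.16], [-48.56, 103.87], [-65.8, 70.77], [-126.05, 130.52], [-82.76, 87.17], [-180, 180]. Speed limits (degrees/s): [127.2, 127.2, 147.25, 180, 180, 180].

## Interface

Orientations are given as [roll, pitch, yaw] about the fixed x, y, z axes, in that order (R = Rz(yaw) Ry(pitch) Rx(roll)).
In Python, from workcell import bot, imaging gives the robot as it stands.
- The arm moves only by the tool servo_tool, never from a script. Its argument "moves" is a list that holds one entry, the list of rows, each a list of 7 numbers: the turn, a rotation vector about the tool's x, y, z in rad, then the shift along the tool's x, y, z in cm, then the finger opening in cm, from 0 to 8.54. A call has 1 to 12 rows; each row shifts and turns the pose as measured when the row begins, along the tool's axes as they then stand; what a row does not reach is not made up. A row lasts 1/12 s, in which the tool goes at most 41.7 mm and 7.16 degrees, less where a joint would pass 70% of its speed; a pose out of reach is approached as far as the arm can. A call is refused whole if a number of a shift passes 4.17 or a number of a turn 0.125, either way. A call with a gripper value outside its range is refused whole. The fingers move at their own pace and stop on an object; "force" is the grip in N (left out, the last holds). Time passes only in rows, so rows that do not move let the fingers close. It gives the time, the measured TCP pose, the force and the opening at its end, in the units of the state.
- bot.get_obs(): the state, without advancing time (a new reading comes with each control period).
- imaging.camera(name): name is "scene" or "top" or "wrist"; returns the picture (384x512x3 uint8, blue, green, red); there is no depth.
- imaging.calibration(name): a dict with "fx", "fy", "cx", "cy" (pixels), "camera_from_world" (4x4, takes a point from world to camera coordinates). Camera axes: x right, y down, z forward; pixel columns grow to the right and rows downward; lengths in m; the calibration is good to about 2 mm. A picture is of the moment at which its call begins: read the wrist's pose just before it. calibration takes no time and is no camera call; for the wrist camera it gives the pose at the moment of the call.
- bot.job_done(): hands the job in, once; it reports no verdict.
The state is a dict: "time": time; "q": joint angles; "qd": joint speeds; "joint_efforts": joint torques, N m; "ee_pos": TCP position; "tcp_rot": TCP orientation; "wrist_force": force on the tool from outside, world axes, zero at the start; "torque": the same for the moment, N m; "opening": finger opening in m.
Only numpy, scipy, OpenCV 4.12 (cv2) and the standard library are available. Lean on these libraries where they do the work, as an engineer would, in place of code of your own. Each camera call takes 0.05 s, during which the arm holds its last target.

## Working session

There is one attempt and no reset: what is moved stays moved. The work goes in short steps, Python scripts to look and compute and a tool call to move; the robot and the scene stay as the last step left them, time stands still between calls to the robot, and variables do not carry over. Pictures are saved under pics/ and viewed, and the job is handed in when it is done.

Besides the shell and the picture viewer there is one more tool, called by a JSON object that holds its "op" and its "data", one argument or row to a line. servo_tool: Moves the arm, as the interface text tells. Its arguments: {"type":"object","properties":{"moves":{"type":"array","items":{"type":"array","items":{"type":"array","items":{"type":"number"}}}},"force":{"type":"number"}},"required":["moves"]}

```bash
mkdir -p pics; ls; python3 - <<'E'
from workcell import bot, imaging
import cv2
print(bot.get_obs()); print(bot.pinch_z)
for n in ["scene","top","wrist"]:
    im=imaging.camera(n); cv2.imwrite(f"pics/{n}0.png",im)
    c=imaging.calibration(n); print(n,c)
E
```

```text
pics
{'time': 0.0, 'q': array([ 7.41411568e+01,  5.00998986e+00,  1.00354444e+01,  9.50989676e+01,
       -4.62513553e-04,  9.00000955e+01]), 'qd': array([ 0.08575154, -0.0898812 , -0.00172005, -0.01740962,  0.00373408,
        0.10097153]), 'joint_efforts': array([-5.73325397e-04, -5.20393538e+01,  4.64796746e+01,  1.65373221e-02,
        3.80265794e-05, -8.77839284e-06]), 'ee_pos': array([0.1502311 , 0.52882269, 0.20590261]), 'tcp_rot': array([-1.79926487e+02,  4.62635741e-04,  1.64141062e+02]), 'wrist_force': array([-0.77581486,  0.16476935,  0.45014368]), 'torque': array([-0.02887898,  0.01114918,  0.00280517]), 'opening': 0.08530067151868914}
0.0187
scene {'fx': 485.7503527256845, 'fy': 485.7503527256845, 'cx': 249.1494209034967, 'cy': 189.2491618299616, 'camera_from_world': array([[ 0.85162611, -0.52400811,  0.01218495, -0.2145837 ],
       [-0.30945999, -0.52143028, -0.79520122,  0.48570193],
       [ 0.42304549,  0.67344337, -0.60622318,  0.49654568],
       [ 0.        ,  0.        ,  0.        ,  1.        ]])}
top {'fx': 375.3714814117188, 'fy': 375.3714814117188, 'cx': 25
[... 176 characters left out ...]
.44164124e-03, -8.51874394e-02,
         4.99982882e-01],
       [ 8.51906585e-02, -1.16097561e-04, -9.96364661e-01,
         1.01658245e+00],
       [ 0.00000000e+00,  0.00000000e+00,  0.00000000e+00,
         1.00000000e+00]])}
wrist {'fx': 288.3452938196077, 'fy': 288.3452938196077, 'cx': 255.79914693734062, 'cy': 192.3194335885484, 'camera_from_world': array([[ 2.74159161e-01,  9.61684290e-01, -2.84090407e-04,
        -5.50202106e-01],
       [ 9.16137703e-01, -2.61084778e-01,  3.04181604e-01,
        -3.93282528e-02],
       [ 2.92452498e-01, -8.36544395e-02, -9.52614020e-01,
         3.79602942e-01],
       [ 0.00000000e+00,  0.00000000e+00,  0.00000000e+00,
         1.00000000e+00]])}
```

View pics/scene0.png

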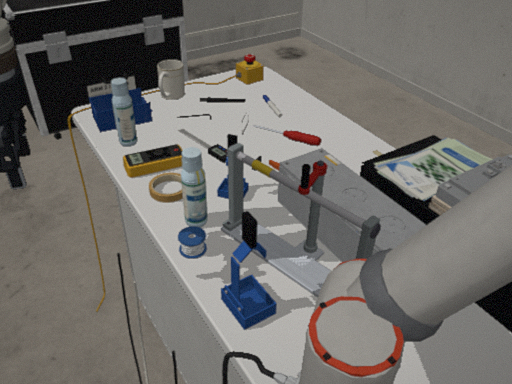

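View pics/top0.png

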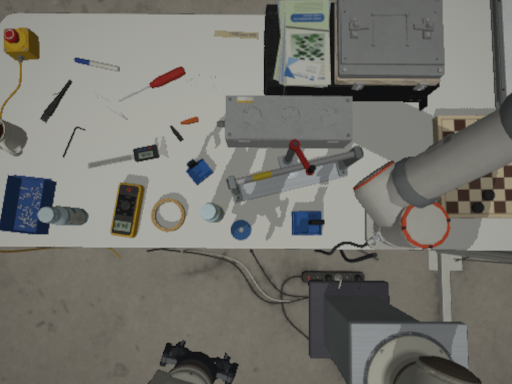

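View pics/wrist0.png

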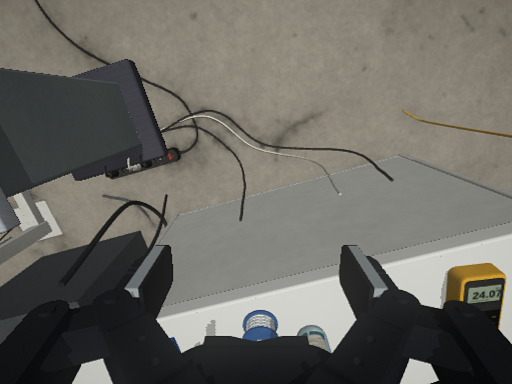

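The scene view shows two blue carriers, at scene (248,285) and (232,185); in the top view they are at (308,222) and (200,170). I'll enlarge both views to confirm which is larger and to pick points on the rail.

```bash
python3 - <<'E'
import cv2
t=cv2.imread('pics/top0.png'); s=cv2.imread('pics/scene0.png')
cv2.imwrite('pics/topc.png',cv2.resize(t[125:245,180:380],None,fx=4,fy=4,interpolation=cv2.INTER_CUBIC))
cv2.imwrite('pics/scenec.png',cv2.resize(s[120:335,160:385],None,fx=2.75,fy=2.75,interpolation=cv2.INTER_CUBIC))
E
```

```text
(no output)
```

View pics/topc.png

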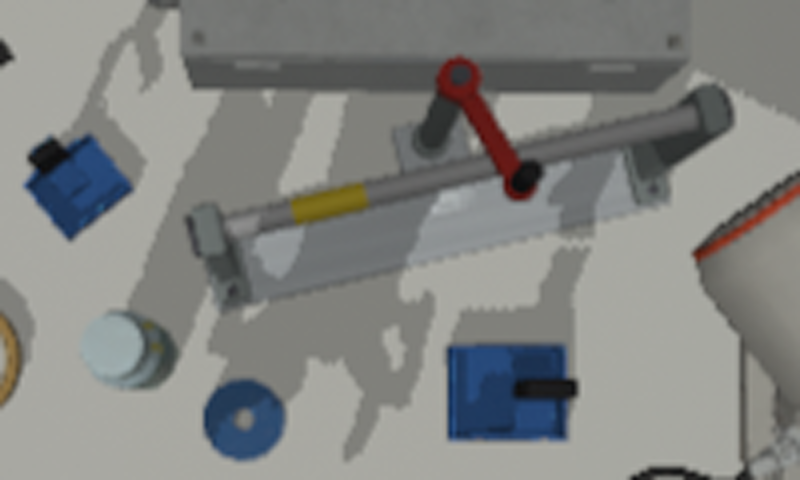

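View pics/scenec.png

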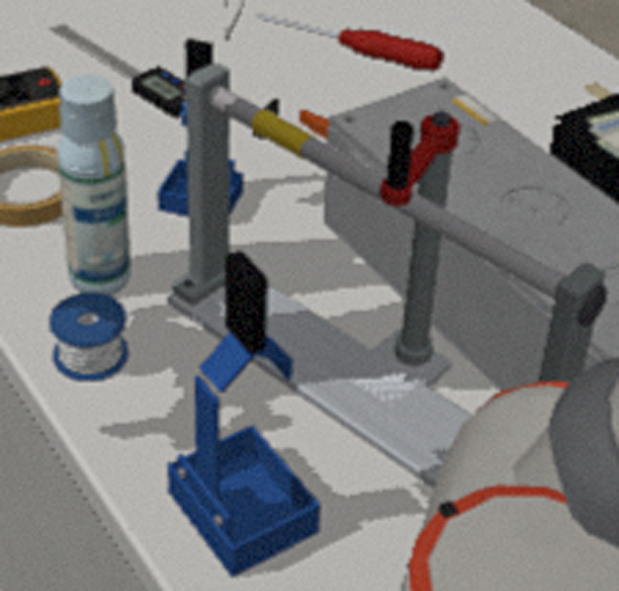

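```bash
cat > h.py <<'E'
import numpy as np, cv2, json
from workcell import bot, imaging
CAL={n:imaging.calibration(n) for n in ("scene","top")}
def ray(n,u,v,c=None):
    c=c or CAL[n]; M=np.array(c["camera_from_world"]); R=M[:3,:3]; t=M[:3,3]
    o=-R.T@t; d=R.T@np.array([(u-c["cx"])/c["fx"],(v-c["cy"])/c["fy"],1]); return o,d/np.linalg.norm(d)
def onz(n,u,v,z,c=None):
    o,d=ray(n,u,v,c); return o+d*(z-o[2])/d[2]
def proj(n,p,c=None):
    c=c or CAL[n]; M=np.array(c["camera_from_world"]); q=M[:3,:3]@np.asarray(p)+M[:3,3]
    return np.array([c["fx"]*q[0]/q[2]+c["cx"],c["fy"]*q[1]/q[2]+c["cy"]])
def tri(r):
    A=np.zeros((3,3));b=np.zeros(3)
    for o,d in r:
        P=np.eye(3)-np.outer(d,d);A+=P;b+=P@o
    p=np.linalg.solve(A,b); return p,[np.linalg.norm((np.eye(3)-np.outer(d,d))@(p-o)) for o,d in r]
def mask(im,lo,hi):
    h=cv2.cvtColor(im,cv2.COLOR_BGR2HSV)
    if lo[0]>hi[0]: return cv2.inRange(h,(0,lo[1],lo[2]),hi)|cv2.inRange(h,lo,(180,hi[1],hi[2]))
    return cv2.inRange(h,lo,hi)
def blobs(m,amin=15,roi=None):
    n,l,s,c=cv2.connectedComponentsWithStats(m,connectivity=8)
    return [(tuple(np.round(c[i],1)),tuple(int(x) for x in s[i])) for i in range(1,n) if s[i][4]>=amin]
E
python3 - <<'E'
from h import *
t=cv2.imread('pics/top0.png'); s=cv2.imread('pics/scene0.png')
for nm,im in(("top",t),("scene",s)):
    print(nm)
    for k,lo,hi in(("yellow",(20,110,70),(35,255,255)),("red",(172,130,60),(6,255,255)),("blue",(100,130,40),(125,255,255)),("black",(0,0,0),(180,255,45))):
        print(k,[b for b in blobs(mask(im,lo,hi)) if 160<b[0][0]<400 and b[0][1]>110])
for n in CAL:
    M=CAL[n]["camera_from_world"]; print(n,-M[:3,:3].T@M[:3,3])
E
```

```text
top
yellow [((np.float64(261.9), np.float64(175.4)), (253, 171, 19, 10, 118))]
red [((np.float64(300.0), np.float64(155.1)), (289, 139, 24, 36, 196)), ((np.float64(373.3), np.float64(175.6)), (354, 161, 39, 29, 96))]
blue [((np.float64(199.2), np.float64(171.1)), (187, 159, 25, 25, 335)), ((np.float64(305.2), np.float64(222.9)), (292, 212, 29, 23, 597)), ((np.float64(240.2), np.float64(229.5)), (231, 221, 19, 18, 240))]
black [((np.float64(176.6), np.float64(134.0)), (171, 126, 12, 15, 41)), ((np.float64(191.8), np.float64(163.7)), (187, 160, 11, 9, 48)), ((np.float64(311.1), np.float64(168.6)), (308, 165, 7, 8, 40)), ((np.float64(316.1), np.float64(221.6)), (309, 220, 15, 5, 62)), ((np.float64(340.3), np.float64(246.9)), (315, 242, 52, 13, 98)), ((np.float64(357.0), np.float64(257.0)), (340, 250, 35, 12, 106)), ((np.float64(338.7), np.float64(277.7)), (299, 271, 88, 14, 359)), ((np.float64(309.0), np.float64(342.3)), (308, 331, 2, 24, 25)), ((np.float64(200.0), np.float64(360.8)), (163, 341, 75, 43, 1200)), ((np.float64(162.1), np.float64(363.6)), (160, 362, 6, 4, 17))]
scene
yellow
[... 1245 characters left out ...]
7)), (228, 135, 9, 12, 85)), ((np.float64(216.7), np.float64(154.1)), (208, 145, 18, 17, 98)), ((np.float64(304.8), np.float64(176.0)), (301, 164, 9, 25, 175)), ((np.float64(248.8), np.float64(229.3)), (242, 212, 15, 37, 430)), ((np.float64(374.8), np.float64(231.4)), (370, 224, 10, 14, 66)), ((np.float64(322.2), np.float64(304.7)), (320, 303, 6, 5, 18)), ((np.float64(174.5), np.float64(367.2)), (172, 351, 5, 33, 61)), ((np.float64(242.6), np.float64(364.1)), (223, 352, 51, 32, 337)), ((np.float64(326.3), np.float64(356.1)), (323, 353, 7, 7, 26)), ((np.float64(391.2), np.float64(359.8)), (388, 357, 7, 7, 26))]
scene [ 0.12298898 -0.1935793   0.68986296]
top [0.40845973 0.42092154 1.05516643]
```

```bash
python3 - <<'E'
from h import *
z=lambda X,Y:(180+(X+.5)/4-.5,125+(Y+.5)/4-.5)
s=lambda X,Y:(160+(X+.5)/2.75-.5,120+(Y+.5)/2.75-.5)
f=lambda p:np.round(np.array(p)*1000,1)
print("band top",f(onz("top",261.9,175.4,.185)),"scene",f(onz("scene",260.9,167,.185)),[f(x) for x in tri([ray("top",261.9,175.4),ray("scene",260.9,167)])])
print("block",[f(x) for x in tri([ray("top",316.1,221.6),ray("scene",248.8,229.3)])], f(onz("top",316.1,221.6,.205)),f(onz("scene",248.8,229.3,.182)))
print("small block",[f(x) for x in tri([ray("top",191.8,163.7),ray("scene",231.6,139.7)])])
print("handle",f(onz("top",*z(529,172),.253)),f(onz("scene",*s(400,128),.253)), "black centroid tri",[f(x) for x in tri([ray("top",311.1,168.6),ray("scene",304.8,176)])])
print("hinge",[f(x) for x in tri([ray("top",*z(459,75)),ray("scene",*s(440,122)) ])],f(onz("top",*z(459,75),.215)))
# tube axis at several points top
P=[onz("top",*z(*q),.185) for q in((255,220),(420,183),(600,141),(680,122))]
print("tube",[f(p) for p in P])
a=[np.degrees(np.arctan2(-(P[0]-P[i])[0],(P[0]-P[i])[1])) for i in(1,2,3)];print("yaw",a)
for q in((207,226),(712,100)): print("posttop?",f(onz("top",*z(*q),.201)))
for q in((448,345),(567,345),(567,439),(448,439)): print("tray",f(onz("top",*z(*q),.028)))
print("bottle top",f(onz("top",*z(112,343),.178)),"reel",f(onz("top",*z(244,419),.037)))
for q in((85,400),(255,500),(320,510),(235,572),(169,478)): print("trayscene",q,f(onz("scene",*s(*q),.028)))
for q in((180,0),(192,88),(688,88),(690,0)): print("box",f(onz("top",*z(*q),.1)))
# box height: corner top front-left visible both
print("boxcorner",[f(x) for x in tri([ray("top",*z(190,58)),ray("scene",*s(330,118))])])
E
```

```text
band top [529.  407.8 185. ] scene [528.8 413.4 185. ] [array([527.3, 408.5, 188.6]), array([1.4, 1.4])]
block [array([422.1, 281.7, 183.7]), array([0.1, 0.1])] [421.9 285.  205. ] [423.  283.3 182. ]
small block [array([562.2, 579.1, 145.2]), array([0.1, 0.1])]
handle [537.3 301.1 253. ] [535.8 297.7 253. ] black centroid tri [array([538.6, 299.6, 231.7]), array([0.1, 0.1])]
hinge [array([599.2, 334.7, 213.3]), array([0., 0.])] [598.8 334.9 215. ]
tube [array([518.7, 451. , 185. ]), array([541.2, 354.7, 185. ]), array([566.9, 249.2, 185. ]), array([578.5, 202.1, 185. ])]
yaw [np.float64(13.164744054737042), np.float64(13.425225217893827), np.float64(13.51312275057859)]
posttop? [513.  477.9 201. ]
posttop? [588.4 187.5 201. ]
tray [453.5 323.5  28. ]
tray [454.1 242.1  28. ]
tray [390.1 242.6  28. ]
tray [389.5 323.6  28. ]
bottle top [446.6 534.1 178. ] reel [402.1 462.2  37. ]
trayscene (85, 400) [369.  398.9  28. ]
trayscene (255, 500) [422.3 266.8  28. ]
trayscene (320, 510) [452.9 239.2  28. ]
trayscene (235, 572) [383.5 226.9  28. ]
trayscene (169, 478) [384.7 310.1  28. ]
box [672.9 504.1 100. ]
box [615.  495.5 100. ]
box [617.4 175.3 100. ]
box [675.4 173.1 100. ]
boxcorner [array([632. , 496.3, 110.6]), array([0.2, 0.2])]
```

```bash
python3 - <<'E'
import cv2
from h import *
t=cv2.imread('pics/top0.png'); s=cv2.imread('pics/scene0.png')
cv2.imwrite('pics/topd.png',cv2.resize(t[80:270,330:512],None,fx=3,fy=3,interpolation=cv2.INTER_CUBIC))
cv2.imwrite('pics/scened.png',cv2.resize(s[150:384,290:512],None,fx=2.5,fy=2.5,interpolation=cv2.INTER_CUBIC))
E
```

```text
(no output)
```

View pics/topd.png

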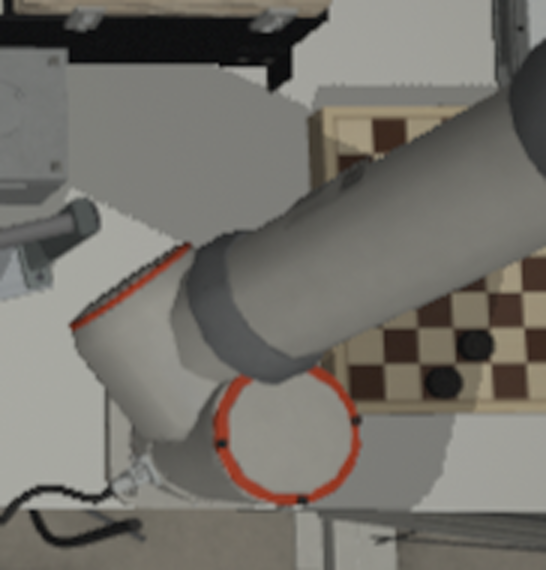

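View pics/scened.png

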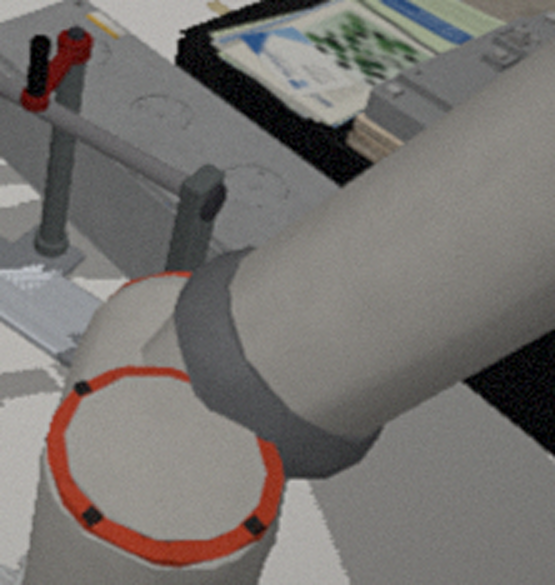

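```bash
python3 - <<'E'
from h import *
f=lambda p:np.round(np.array(p)*1000,1)
print([f(x) for x in tri([ray("top",426,224),ray("scene",356,336)])])
for z in (.1,.2,.3,.35,.4): print(z,f(onz("top",354,188.7,z)),f(onz("top",393.3,161.3,z)),f(onz("scene",360,258.8,z)),f(onz("top",395,200,z)))
E
```

```text
[array([418.9,  36.6, 205.7]), array([0.7, 0.7])]
0.1 [508.2 170.7 100. ] [579.9  68.5 100. ] [594.3 200.5 100. ] [480.   66.5 100. ]
0.2 [497.8 196.9 200. ] [562.  105.4 200. ] [514.4 133.7 200. ] [472.5 103.6 200. ]
0.3 [487.3 223.1 300. ] [544.  142.3 300. ] [434.5  66.9 300. ] [465.  140.7 300. ]
0.35 [482.1 236.2 350. ] [535.  160.7 350. ] [394.5  33.5 350. ] [461.3 159.3 350. ]
0.4 [476.9 249.3 400. ] [526.1 179.2 400. ] [3.546e+02 1.000e-01 4.000e+02] [457.6 177.8 400. ]
```

Candidates for the carrier are scene (248,285) / top (308,222) and scene (232,185) / top (200,170). The front one's tray measures about 81 x 64 mm and its block centre is at z≈184 mm. The rear one's block is only at z≈145 mm. So the front one is the large carrier, and the crop confirms it: spine on the robot's side, hook open to +x.

The rail yaw is about 13.4° and its origin is about (550, 323). The gate stands about 16° open.

Next is a small planner that prints row values in tool axes.

```bash
cat > plan.py <<'E'
import sys
from h import *
from scipy.spatial.transform import Rotation as Rn
O=np.array([.5504,.3232]); PSI=13.4
def rail(x,y): 
    c,s=np.cos(np.radians(PSI)),np.sin(np.radians(PSI)); return O+np.array([c*x-s*y,s*x+c*y])/1000
def torail(p):
    c,s=np.cos(np.radians(PSI)),np.sin(np.radians(PSI)); d=(np.asarray(p)[:2]-O)*1000; return np.array([c*d[0]+s*d[1],-s*d[0]+c*d[1]])
def handle(q): # q rad -> world xy, yaw for tool y along opening tangent
    return rail(50-70*np.cos(q),-70*np.sin(q)), np.degrees(q)+PSI
def rows(way,op):
    """way: list of (pos, yaw) targets, one per row"""
    o=bot.get_obs(); p=np.array(o["ee_pos"]); R=Rn.from_euler("xyz",o["tcp_rot"],degrees=True); out=[]
    for pos,yaw in way:
        T=Rn.from_euler("xyz",[180,0,yaw],degrees=True)
        w=np.round((R.inv()*T).as_rotvec(),3); w=np.clip(w,-.125,.125)
        d=np.round(R.inv().apply(np.asarray(pos)-p)*100,2)
        out.append([*w.tolist(),*d.tolist(),op]); p=p+R.apply(d/100); R=R*Rn.from_rotvec(w)
    print("["+",\n".join("["+",".join(f"{v:g}" for v in r)+"]" for r in out)+"]")
def line(pos,yaw,n):
    o=bot.get_obs(); p=np.array(o["ee_pos"]); y=o["tcp_rot"][2]; dy=(yaw-y+180)%360-180
    return [(p+(np.asarray(pos)-p)*(i+1)/n,y+dy*(i+1)/n) for i in range(n)]
def st():
    o=bot.get_obs(); print("t %.2f"%o["time"],"p",np.round(o["ee_pos"]*1000,1),"rot",np.round(o["tcp_rot"],2),"q",np.round(o["q"],1),"F",np.round(o["wrist_force"],1),"op %.1f"%(o["opening"]*1000),"rail",np.round(torail(o["ee_pos"]),1))
E
python3 - <<'E'
from plan import *
w=line([.525,.295,.32],29.4,20)
rows(w,4)
E
```

```text
[[-0.001,0,0.118,-2.12,-0.61,-0.57,4],
[-0,0,0.117,-2.18,-0.36,-0.57,4],
[-0,0,0.118,-2.21,-0.1,-0.57,4],
[-0,0,0.117,-2.2,0.15,-0.57,4],
[-0,0,0.118,-2.17,0.42,-0.57,4],
[-0,0,0.118,-2.11,0.67,-0.57,4],
[-0,0,0.117,-2.01,0.91,-0.57,4],
[0,0,0.118,-1.89,1.14,-0.57,4],
[0,0,0.117,-1.75,1.35,-0.57,4],
[0,0,0.118,-1.57,1.55,-0.57,4],
[0,0,0.117,-1.39,1.72,-0.57,4],
[0,0,0.118,-1.17,1.87,-0.57,4],
[0,0,0.118,-0.94,2,-0.57,4],
[0,0,0.117,-0.7,2.1,-0.57,4],
[0,0,0.118,-0.45,2.16,-0.57,4],
[0,0,0.117,-0.2,2.2,-0.57,4],
[0,0,0.118,0.07,2.21,-0.57,4],
[0,0,0.118,0.32,2.18,-0.57,4],
[0,0,0.117,0.58,2.13,-0.57,4],
[0,0,0.118,0.82,2.05,-0.57,4]]
```

{"op": "servo_tool", "data": {
  "moves": [
    [[0,0,0.118,-2.1,-0.6,-1.2,4],[0,0,0.118,-2.2,-0.35,-1.2,4],[0,0,0.118,-2.2,-0.1,-1.2,4],[0,0,0.118,-2.2,0.15,-1.2,4],[0,0,0.118,-2.2,0.4,-1.2,4],[0,0,0.118,-2.1,0.7,-1.2,4],[0,0,0.118,-2.0,0.9,-1.2,4],[0,0,0.118,-1.9,1.15,-1.2,4],[0,0,0.118,-1.75,1.35,-1.2,4],[0,0,0.118,-1.6,1.55,-0.8,4],[0,0,0.118,-1.4,1.7,0,4],[0,0,0.118,-1.2,1.9,0,4]]
  ],
  "force": 20
}}

```text
time: 1.15
ee_pos: [0.3776, 0.3768, 0.3233]
tcp_rot: [-179.9, 0.5, 79.8]
wrist_force: [-0.1, -0.7, 0.4]
opening: 0.0401
```

```bash
python3 - <<'E'
from plan import *
st(); rows(line([.525,.295,.32],29.4,10),4)
E
```

```text
t 1.15 p [377.6 376.8 323.3] rot [-179.89    0.52   79.75] q [ 45.1   7.9  26.7 109.3  -0.2 145.3] F [-0.1 -0.7  0.4] op 40.1 rail [-155.6   92.2]
[[-0.002,0.009,0.088,-0.54,1.6,0.03,4],
[0,0,0.088,-0.4,1.63,0.04,4],
[0,0,0.088,-0.26,1.67,0.03,4],
[0,-0,0.088,-0.11,1.68,0.04,4],
[0,-0,0.087,0.05,1.69,0.03,4],
[0,-0,0.088,0.18,1.67,0.03,4],
[0,-0,0.088,0.34,1.65,0.04,4],
[0,-0,0.088,0.47,1.62,0.03,4],
[0,-0,0.088,0.62,1.57,0.03,4],
[0,-0,0.088,0.75,1.51,0.04,4]]
```

```bash
python3 - <<'E'
from plan import *
rows(line([.525,.295,.32],209.4,19),4)
E
```

```text
[[-0.003,0.009,-0.119,-0.29,0.84,0.02,4],
[0,-0,-0.119,-0.38,0.8,0.02,4],
[0.001,-0,-0.119,-0.47,0.75,0.01,4],
[-0,-0,-0.119,-0.57,0.69,0.02,4],
[-0,-0,-0.119,-0.63,0.61,0.02,4],
[-0,-0,-0.12,-0.71,0.54,0.01,4],
[-0,-0,-0.119,-0.77,0.44,0.02,4],
[-0,-0,-0.119,-0.81,0.36,0.02,4],
[-0,-0,-0.119,-0.85,0.25,0.02,4],
[-0,-0,-0.119,-0.88,0.15,0.01,4],
[-0,-0,-0.119,-0.88,0.05,0.02,4],
[-0,-0,-0.119,-0.89,-0.06,0.02,4],
[-0,-0,-0.119,-0.87,-0.17,0.01,4],
[-0,-0,-0.119,-0.84,-0.26,0.02,4],
[-0,-0,-0.119,-0.81,-0.37,0.02,4],
[-0,-0,-0.119,-0.76,-0.46,0.01,4],
[0,-0,-0.12,-0.7,-0.54,0.02,4],
[0,-0,-0.119,-0.63,-0.63,0.02,4],
[0,-0,-0.119,-0.55,-0.69,0.02,4]]
```

{"op": "servo_tool", "data": {
  "moves": [
    [[-0.003,0.009,-0.12,-0.3,0.85,0,4],[0,0,-0.12,-0.4,0.8,0,4],[0,0,-0.12,-0.5,0.75,0,4],[0,0,-0.12,-0.55,0.7,0,4],[0,0,-0.12,-0.65,0.6,0,4],[0,0,-0.12,-0.7,0.55,0,4],[0,0,-0.12,-0.75,0.45,0,4],[0,0,-0.12,-0.8,0.35,0,4],[0,0,-0.12,-0.85,0.25,0,4],[0,0,-0.12,-0.9,0.15,0,4],[0,0,-0.12,-0.9,0.05,0,4],[0,0,-0.12,-0.9,-0.05,0,4]]
  ]
}}

```text
time: 2.15
ee_pos: [0.4788, 0.3197, 0.3204]
tcp_rot: [-179.8, -0.1, 164.2]
wrist_force: [-0.5, 0.6, 1.1]
opening: 0.04
```

```bash
python3 - <<'E'
from plan import *
st(); rows(line([.525,.295,.31],209.4,8),4)
E
```

```text
t 2.15 p [478.8 319.7 320.4] rot [-1.7977e+02 -1.3000e-01  1.6419e+02] q [ 3.380e+01  1.380e+01  3.330e+01  1.097e+02 -1.000e-01  4.960e+01] F [-0.5  0.6  1.1] op 40.0 rail [-70.4  13.2]
[[-0.004,-0.002,-0.099,-0.64,-0.14,0.13,4],
[0,-0,-0.098,-0.62,-0.2,0.13,4],
[0,-0,-0.099,-0.6,-0.26,0.13,4],
[0,-0,-0.099,-0.57,-0.32,0.13,4],
[0,-0,-0.098,-0.54,-0.38,0.13,4],
[0,-0,-0.099,-0.49,-0.42,0.13,4],
[0,-0,-0.098,-0.46,-0.48,0.13,4],
[0,-0,-0.099,-0.4,-0.51,0.13,4]]
```

{"op": "servo_tool", "data": {
  "moves": [
    [[-0.004,0,-0.1,-0.65,-0.15,0.1,4],[0,0,-0.1,-0.6,-0.2,0.1,4],[0,0,-0.1,-0.6,-0.25,0.1,4],[0,0,-0.1,-0.55,-0.3,0.1,4],[0,0,-0.1,-0.55,-0.4,0.1,4],[0,0,-0.1,-0.5,-0.4,0.1,4],[0,0,-0.1,-0.45,-0.5,0.1,4],[0,0,-0.09,-0.4,-0.5,0.1,4],[0,0,0,0,0,0,4]]
  ]
}}

```text
time: 2.9
ee_pos: [0.5289, 0.2939, 0.3081]
tcp_rot: [179.9, -0.4, -147.9]
wrist_force: [-0.3, -0.0, 0.5]
opening: 0.04
```

```bash
python3 - <<'E'
from plan import *
st(); c=imaging.calibration("wrist"); im=imaging.camera("wrist"); cv2.imwrite("pics/w1.png",im); np.save("w1.npy",c,allow_pickle=True)
for q in (16,): print(handle(np.radians(q)))
for p in ([.537,.3,.253],[.599,.3348,.21],[*rail(0,87.5),.185]): print(proj("x",p,c))
E
```

```text
t 2.90 p [528.9 293.9 308.1] rot [ 179.9    -0.45 -147.92] q [ 2.900e+01  1.800e+01  3.690e+01  1.094e+02  1.000e-01 -3.100e+00] F [-0.3 -0.   0.5] op 40.0 rail [-27.7 -23.5]
(array([0.53805383, 0.30042413]), np.float64(29.4))
[256.68894008 211.48379307]
[253.17693082 260.27531657]
[342.61203516 232.87024763]
```

View pics/w1.png

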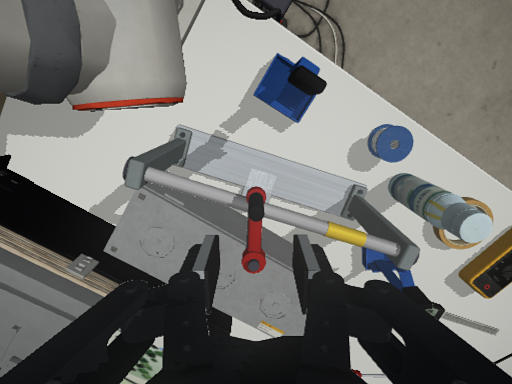

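```bash
python3 - <<'E'
from plan import *
im=cv2.imread("pics/w1.png"); c=np.load("w1.npy",allow_pickle=True).item()
b=[x for x in blobs(mask(im,(20,110,70),(35,255,255))) if 180<x[0][1]<300]; print(b)
for x in b: p=onz("x",*x[0],.185,c); print(x[0],p.round(4),torail(p).round(1))
print([x for x in blobs(mask(im,(172,130,60),(6,255,255)))])
for uv,z in(((254,262),.213),((257,213),.253)):
    p=onz("x",*uv,z,c);print(uv,p.round(4),torail(p).round(1))
# tube edges: sample columns of gray profile
cv2.imwrite("pics/w1c.png",cv2.resize(im[150:280,110:430],None,fx=2.5,fy=2.5,interpolation=cv2.INTER_CUBIC))
E
```

```text
[((np.float64(438.8), np.float64(206.3)), (434, 202, 11, 9, 33)), ((np.float64(435.0), np.float64(216.2)), (431, 214, 10, 5, 21)), ((np.float64(345.8), np.float64(234.2)), (324, 221, 42, 26, 577)), ((np.float64(488.6), np.float64(267.2)), (467, 244, 45, 55, 322))]
(np.float64(438.8), np.float64(206.3)) [0.4503 0.4771 0.185 ] [-61.7 172.9]
(np.float64(435.0), np.float64(216.2)) [0.461  0.4815 0.185 ] [-50.3 174.7]
(np.float64(345.8), np.float64(234.2)) [0.5295 0.4123 0.185 ] [ 0.4 91.5]
(np.float64(488.6), np.float64(267.2)) [0.4756 0.5774 0.185 ] [-13.8 264.6]
[((np.float64(125.7), np.float64(102.8)), (73, 98, 110, 12, 607)), ((np.float64(256.0), np.float64(192.5)), (247, 187, 19, 15, 124)), ((np.float64(253.9), np.float64(246.5)), (242, 218, 24, 56, 746)), ((np.float64(486.6), np.float64(286.2)), (484, 284, 6, 5, 23)), ((np.float64(356.8), np.float64(372.4)), (352, 369, 9, 9, 32))]
(254, 262) [0.5987 0.3357 0.213 ] [49.9  0.9]
(257, 213) [0.538  0.3009 0.253 ] [-17.2 -18.8]
```

View pics/w1c.png

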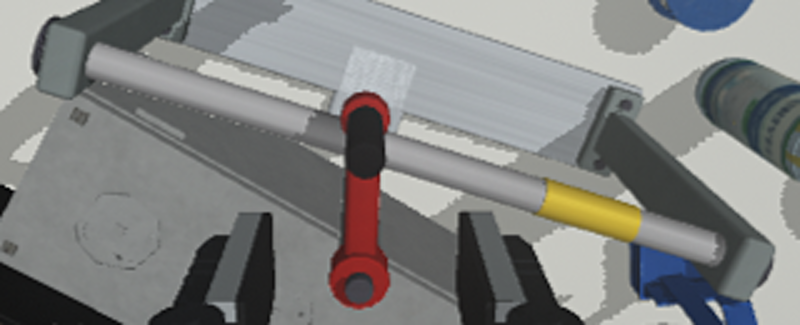

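```bash
python3 - <<'E'
from plan import *
c=np.load("w1.npy",allow_pickle=True).item()
for uv in((148,174),(396,248.8),(300,219.5)): print(torail(onz("x",*uv,.185,c)))
rows([([.538,.3005,.29],209.4),([.538,.3005,.255],209.4),([.538,.3005,.22],209.4)],4)
E
```

```text
[   2.87516825 -130.78305453]
[ -1.10806653 152.54748132]
[ 0.13549285 36.99682071]
[[0.002,-0.008,0.042,-1.16,0.04,1.82,4],
[-0,0,-0,0,-0,3.5,4],
[-0,0,-0,0.01,-0,3.5,4]]
```

{"op": "servo_tool", "data": {
  "moves": [
    [[0.002,-0.008,0.042,-1.15,0,1.0,4],[0,0,0,0,0,1.0,4],[0,0,0,0,0,2.0,4],[0,0,0,0,0,2.0,4],[0,0,0,0,0,2.0,4],[0,0,0,0,0,0.8,4],[0,0,0,0,0,0,4]]
  ]
}}

```text
time: 3.53
ee_pos: [0.5367, 0.3019, 0.2178]
tcp_rot: [180.0, 0.1, -152.1]
wrist_force: [-0.4, -0.5, -0.9]
opening: 0.0399
```

```bash
python3 - <<'E'
from plan import *
st(); im=imaging.camera("wrist"); cv2.imwrite("pics/w2.png",im)
E
```

```text
t 3.53 p [536.7 301.9 217.8] rot [ 1.7998e+02  1.2000e-01 -1.5213e+02] q [29.3 14.5 22.2 97.6  0.   1.5] F [-0.4 -0.5 -0.9] op 39.9 rail [-18.2 -17.6]
```

View pics/w2.png

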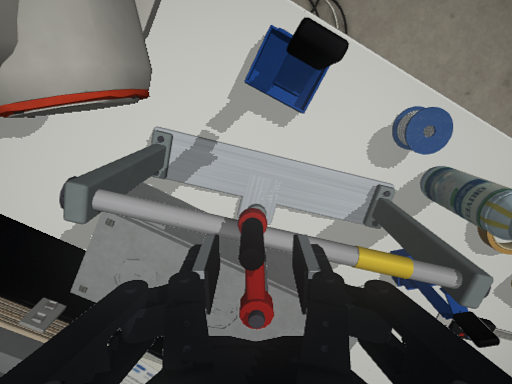

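```bash
sed -i 's/PSI=13.4/PSI=13.6/' plan.py; python3 - <<'E'
from plan import *
w=[]
for q in np.arange(16,116,5.5):
    h,y=handle(np.radians(q)); w.append(([*h,.219],y+180))
rows(w,1.9)
E
```

```text
[[0,0.003,-0.03,-0.04,-0.2,-0.04,1.9],
[0,-0,-0.096,-0.03,-0.67,-0,1.9],
[0,-0,-0.096,-0.04,-0.67,-0,1.9],
[0,-0,-0.096,-0.03,-0.67,-0,1.9],
[0,-0,-0.096,-0.03,-0.67,-0,1.9],
[0.001,-0,-0.096,-0.03,-0.68,-0,1.9],
[-0,-0,-0.096,-0.03,-0.67,-0,1.9],
[-0,-0,-0.096,-0.04,-0.67,-0,1.9],
[-0,-0,-0.096,-0.03,-0.67,-0,1.9],
[-0,-0,-0.096,-0.03,-0.67,-0,1.9],
[-0,-0,-0.096,-0.03,-0.67,-0,1.9],
[-0,-0,-0.096,-0.04,-0.67,-0,1.9],
[-0,-0,-0.096,-0.03,-0.67,-0,1.9],
[-0,-0,-0.096,-0.03,-0.67,-0,1.9],
[-0,-0.001,-0.096,-0.03,-0.67,-0,1.9],
[-0,0,-0.096,-0.03,-0.67,-0,1.9],
[-0,0,-0.096,-0.04,-0.68,-0,1.9],
[-0,0,-0.096,-0.03,-0.67,-0,1.9],
[-0,0,-0.096,-0.03,-0.67,-0,1.9]]
```

{"op": "servo_tool", "data": {
  "moves": [
    [[0,0,-0.03,0,-0.2,0,1.9],[0,0,0,0,0,0,1.9],[0,0,0,0,0,0,1.9],[0,0,-0.096,-0.03,-0.67,0,1.9],[0,0,-0.096,-0.03,-0.67,0,1.9],[0,0,-0.096,-0.03,-0.67,0,1.9],[0,0,-0.096,-0.03,-0.67,0,1.9],[0,0,-0.096,-0.03,-0.67,0,1.9]]
  ]
}}

```text
time: 4.25
ee_pos: [0.561, 0.2782, 0.2278]
tcp_rot: [-179.8, 0.6, -122.3]
wrist_force: [-1.1, 0.3, 0.1]
opening: 0.0188
```

```bash
cat > gq.py <<'E'
from plan import *
def gq():
    o=bot.get_obs(); r=torail(o["ee_pos"])-[50,0]; a=np.degrees(np.arctan2(-r[1],-r[0])); print("gate-tool q %.1f radius %.1f yawtarget %.1f yaw %.1f"%(a,np.hypot(*r),a+PSI+180,o["tcp_rot"][2]%360))
E
python3 - <<'E'
from gq import *
st(); gq()
im=imaging.camera("wrist"); cv2.imwrite("pics/w3.png",im)
w=[]
for q in np.arange(42,113,5.5):
    h,y=handle(np.radians(q)); w.append(([*h,.219],y+180))
rows(w,1.9)
E
```

```text
t 4.25 p [561.  278.2 227.8] rot [-179.77    0.65 -122.33] q [ 26.3  15.8  24.9  98.4   0.1 -31.4] F [-1.1  0.3  0.1] op 18.8 rail [ -0.2 -46.3]
gate-tool q 42.6 radius 68.3 yawtarget 236.2 yaw 237.7
[[-0.005,0.012,0.043,0.17,0.2,0.88,1.9],
[0.001,-0,-0.096,-0.03,-0.67,-0,1.9],
[-0,-0,-0.096,-0.03,-0.67,-0,1.9],
[-0,-0,-0.096,-0.03,-0.67,-0,1.9],
[-0,-0.001,-0.096,-0.04,-0.68,-0,1.9],
[-0,0,-0.096,-0.03,-0.67,-0,1.9],
[-0,0,-0.096,-0.03,-0.67,-0,1.9],
[-0,0,-0.096,-0.04,-0.67,-0,1.9],
[-0.001,0,-0.096,-0.03,-0.67,-0,1.9],
[0,0,-0.096,-0.03,-0.67,-0,1.9],
[0,0,-0.096,-0.03,-0.67,-0,1.9],
[0,0,-0.096,-0.04,-0.67,-0,1.9],
[0,0,-0.096,-0.03,-0.67,-0,1.9]]
```

View pics/w3.png

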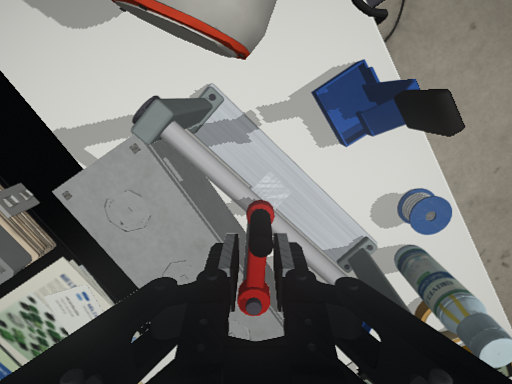

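{"op": "servo_tool", "data": {
  "moves": [
    [[0,0.01,-0.05,0.1,-0.45,0.5,1.9],[0,0,-0.096,0.05,-0.67,0.3,1.9],[0,0,-0.096,-0.03,-0.67,0.2,1.9],[0,0,-0.096,-0.03,-0.67,0.1,1.9],[0,0,-0.096,-0.03,-0.67,0.1,1.9],[0,0,-0.096,-0.03,-0.67,0.1,1.9],[0,0,-0.096,-0.03,-0.67,0.1,1.9],[0,0,-0.096,-0.03,-0.67,0.1,1.9],[0,0,-0.096,-0.03,-0.67,0.1,1.9]]
  ]
}}

```text
time: 5.05
ee_pos: [0.6185, 0.2684, 0.2208]
tcp_rot: [-179.3, -0.0, -74.9]
wrist_force: [0.4, -0.3, -0.6]
opening: 0.0193
```

```bash
python3 - <<'E'
from gq import *
st(); gq()
w=[]
for q in np.arange(92,113,4):
    h,y=handle(np.radians(q)); w.append(([*h,.222],y+180))
rows(w,1.9)
E
```

```text
t 5.05 p [618.5 268.4 220.8] rot [-1.7926e+02 -3.0000e-02 -7.4930e+01] q [ 23.5  23.   33.3  99.6  -0.1 -81.6] F [ 0.4 -0.3 -0.6] op 19.3 rail [ 53.3 -69.3]
gate-tool q 92.7 radius 69.4 yawtarget 286.3 yaw 285.1
[[-0.013,-0.001,-0.009,0.06,0.09,-0.13,1.9],
[0,0,-0.07,-0.02,-0.49,0,1.9],
[0,0,-0.07,-0.01,-0.49,0,1.9],
[0,0,-0.07,-0.02,-0.49,0,1.9],
[0,0,-0.07,-0.02,-0.49,0,1.9],
[-0,0,-0.069,-0.01,-0.49,0,1.9]]
```

{"op": "servo_tool", "data": {
  "moves": [
    [[-0.01,0,-0.07,0,-0.49,0.03,1.9],[0,0,-0.07,0,-0.49,0.03,1.9],[0,0,-0.07,0,-0.49,0.03,1.9],[0,0,-0.06,0,-0.4,0.03,1.9],[0,0,-0.05,0,-0.2,0.03,1.9]]
  ]
}}

```text
time: 5.47
ee_pos: [0.6389, 0.2775, 0.2222]
tcp_rot: [-179.7, -0.1, -56.6]
wrist_force: [-1.6, -1.0, -0.8]
opening: 0.019
```

```bash
python3 - <<'E'
from gq import *
st(); gq()
E
```

```text
t 5.47 p [638.9 277.5 222.2] rot [-1.7974e+02 -1.0000e-01 -5.6590e+01] q [ 2.350e+01  2.760e+01  3.970e+01  1.018e+02 -1.000e-01 -9.990e+01] F [-1.6 -1.  -0.8] op 19.0 rail [ 75.3 -65.2]
gate-tool q 111.2 radius 69.9 yawtarget 304.8 yaw 303.4
```

{"op": "servo_tool", "data": {
  "moves": [
    [[0,0,0,0,-0.15,0,1.9],[0,0,0,0,-0.15,0,1.9]]
  ]
}}

```text
time: 5.63
ee_pos: [0.6404, 0.2786, 0.2225]
tcp_rot: [-179.9, -0.1, -56.9]
wrist_force: [-10.3, -8.4, -1.7]
opening: 0.0191
```

```bash
python3 - <<'E'
from gq import *
st(); gq()
im=imaging.camera("wrist"); cv2.imwrite("pics/w4.png",im)
E
```

```text
t 5.63 p [640.4 278.6 222.5] rot [-1.7993e+02 -1.3000e-01 -5.6900e+01] q [ 2.360e+01  2.820e+01  4.060e+01  1.023e+02 -1.000e-01 -9.950e+01] F [-10.3  -8.4  -1.7] op 19.1 rail [ 77.  -64.5]
gate-tool q 112.7 radius 69.9 yawtarget 306.3 yaw 303.1
```

View pics/w4.png

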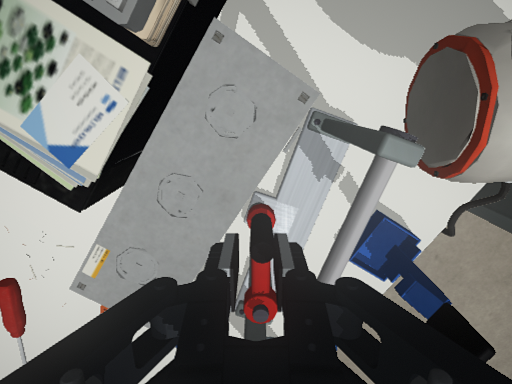

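The wrist force rose to about 13 N against the end stop at tool angle ≈112° (finger play included), so the gate is fully open. Next I back off, lift, and go above the carrier.

{"op": "servo_tool", "data": {
  "moves": [
    [[0,0,0,0,0.28,0,2.6],[0,0,0,0,0,0,2.6],[0,0,0,0,0,-1.5,2.6],[0,0,0,0,0,-2.5,4],[0,0,0,0,0,-2.5,5],[0,0,0,0,0,-2.0,5]]
  ]
}}

```text
time: 6.18
ee_pos: [0.6356, 0.2771, 0.3075]
tcp_rot: [179.8, -0.1, -58.0]
wrist_force: [0.2, -0.5, 0.7]
opening: 0.0501
```

```bash
python3 - <<'E'
from gq import *
st()
rows(line([.422,.283,.30],270,12),5)
E
```

```text
t 6.18 p [635.6 277.1 307.5] rot [ 1.7978e+02 -7.0000e-02 -5.7960e+01] q [ 2.360e+01  3.560e+01  6.160e+01  1.162e+02 -1.000e-01 -9.840e+01] F [ 0.2 -0.5  0.7] op 50.1 rail [ 72.  -64.8]
[[0.004,-0.001,0.047,-0.99,1.48,0.07,5],
[-0,-0,0.046,-0.91,1.53,0.06,5],
[-0,-0,0.047,-0.85,1.57,0.06,5],
[-0,-0,0.046,-0.77,1.6,0.06,5],
[-0,-0,0.047,-0.69,1.64,0.06,5],
[-0,-0,0.047,-0.62,1.68,0.07,5],
[-0,-0,0.046,-0.53,1.69,0.06,5],
[-0,-0,0.047,-0.46,1.72,0.06,5],
[-0,-0,0.046,-0.38,1.74,0.06,5],
[-0,-0,0.047,-0.3,1.76,0.06,5],
[-0,-0,0.047,-0.21,1.77,0.07,5],
[-0,-0,0.046,-0.13,1.78,0.06,5]]
```

{"op": "servo_tool", "data": {
  "moves": [
    [[0.004,0,0.047,-1.0,1.5,0,5],[0,0,0.047,-0.9,1.55,0,5],[0,0,0.047,-0.85,1.6,0,5],[0,0,0.047,-0.75,1.6,0,5],[0,0,0.047,-0.7,1.65,0,5],[0,0,0.047,-0.6,1.7,0,5],[0,0,0.047,-0.5,1.7,0,5],[0,0,0.047,-0.45,1.7,0,5],[0,0,0.047,-0.4,1.75,0,5],[0,0,0.047,-0.3,1.75,0,5],[0,0,0.047,-0.2,1.75,0,5],[0,0,0,0,0,0,5]]
  ]
}}

```text
time: 7.18
ee_pos: [0.4425, 0.2932, 0.3128]
tcp_rot: [-178.4, 0.9, -90.9]
wrist_force: [-0.8, 0.1, 0.7]
opening: 0.0503
```

```bash
python3 - <<'E'
from gq import *
st()
c=imaging.calibration("wrist"); im=imaging.camera("wrist"); cv2.imwrite("pics/w5.png",im); np.save("w5.npy",c,allow_pickle=True)
cv2.imwrite("pics/t1.png",cv2.resize(imaging.camera("top")[120:250,180:400],None,fx=3.6,fy=3.6,interpolation=cv2.INTER_CUBIC))
E
```

```text
t 7.18 p [442.5 293.2 312.8] rot [-178.41    0.91  -90.86] q [ 3.360e+01  4.300e+00  2.140e+01  1.053e+02 -1.000e-01 -5.550e+01] F [-0.8  0.1  0.7] op 50.3 rail [-111.9   -3.8]
```

View pics/w5.png

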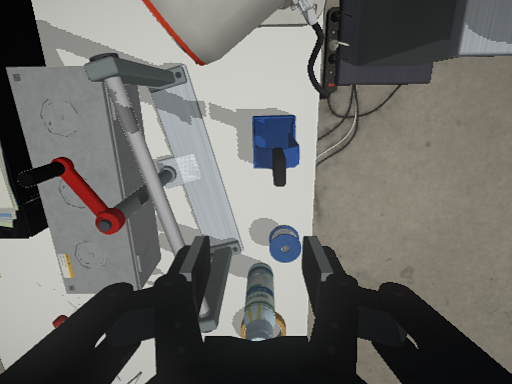

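View pics/t1.png

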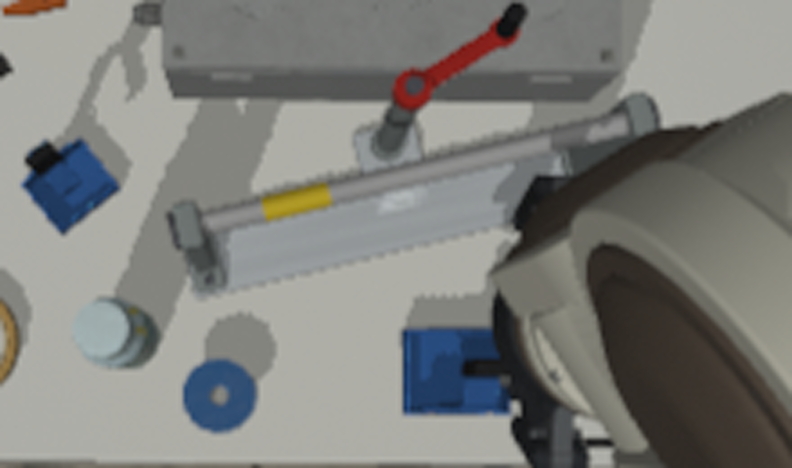

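```bash
python3 - <<'E'
from gq import *
c=np.load("w5.npy",allow_pickle=True).item(); im=cv2.imread("pics/w5.png")
S=6;x0,y0=235,100
z=cv2.resize(im[y0:200,x0:335],None,fx=S,fy=S,interpolation=cv2.INTER_CUBIC)
for p in [(-33,-40,28),(33,-40,28),(33,40,28),(-33,40,28),(-6,-15,210),(6,-15,210),(6,15,210),(-6,15,210)]:
    w=np.array([422+p[0],283+p[1],p[2]])/1000
    u=(proj("x",w,c)-[x0,y0]+.5)*S; cv2.drawMarker(z,tuple(int(a) for a in u),(0,0,255) if p[2]<100 else (0,255,0),0,12,1)
cv2.imwrite("pics/w5c.png",z)
E
```

```text
(no output)
```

View pics/w5c.png

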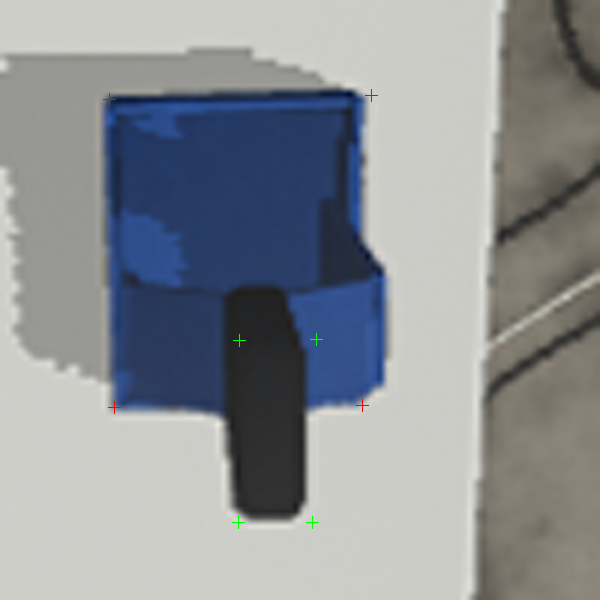

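```bash
python3 - <<'E'
from gq import *
P=lambda z:([.423,.283,z],270)
rows(line([.423,.283,.27],270,3)+[P(.24),P(.21),P(.173)],5)
E
```

```text
[[-0.028,0.015,-0.004,0.37,0.75,1.38,5],
[-0,0,-0.003,0.34,0.72,1.41,5],
[-0,0,-0.004,0.35,0.72,1.4,5],
[-0,0,-0,-0,0,3,5],
[-0,0,-0,-0,0,3,5],
[-0,0,-0,-0,0,3.7,5]]
```

{"op": "servo_tool", "data": {
  "moves": [
    [[-0.028,0.015,-0.004,0.4,0.75,0.8,5],[0,0,0,0.35,0.7,0.8,5],[0,0,0,0.3,0.5,0.8,5],[0,0,0,0,0,1.0,5],[0,0,0,0,0,0,5]]
  ]
}}

```text
time: 7.7
ee_pos: [0.4267, 0.2818, 0.2736]
tcp_rot: [179.6, -0.2, -90.4]
wrist_force: [-1.1, 0.5, -0.3]
opening: 0.0499
```

```bash
python3 - <<'E'
from gq import *
st()
P=lambda z:([.423,.283,z],270)
rows([P(.25),P(.23),P(.2),P(.173)],5)
E
```

```text
t 7.70 p [426.7 281.8 273.6] rot [179.57  -0.24 -90.39] q [ 33.4   2.3  14.8 103.    0.  -56.2] F [-1.1  0.5 -0.3] op 49.9 rail [-129.9  -11.1]
[[0.007,-0.004,-0.007,-0.12,0.36,2.37,5],
[0,-0,0,-0,-0,2,5],
[0,-0,0,-0,-0,3,5],
[0,-0,0,-0,-0.01,2.7,5]]
```

{"op": "servo_tool", "data": {
  "moves": [
    [[0.007,-0.004,-0.007,-0.12,0.36,2.0,5],[0,0,0,0,0,2.4,5],[0,0,0,0,0,2.4,5],[0,0,0,0,0,2.0,5],[0,0,0,0,0,0.8,5],[0,0,0,0,0,0,5]]
  ]
}}

```text
time: 8.2
ee_pos: [0.4251, 0.2817, 0.1721]
tcp_rot: [179.6, -0.2, -90.1]
wrist_force: [0.0, 0.1, -0.2]
opening: 0.05
```

```bash
python3 - <<'E'
from gq import *
st()
cv2.imwrite("pics/w6.png",imaging.camera("wrist"));cv2.imwrite("pics/s6.png",imaging.camera("scene"))
E
```

```text
t 8.20 p [425.1 281.7 172.1] rot [179.58  -0.23 -90.06] q [ 33.5  -0.6   0.5  91.6   0.  -56.4] F [ 0.   0.1 -0.2] op 50.0 rail [-131.6  -10.8]
```

View pics/w6.png

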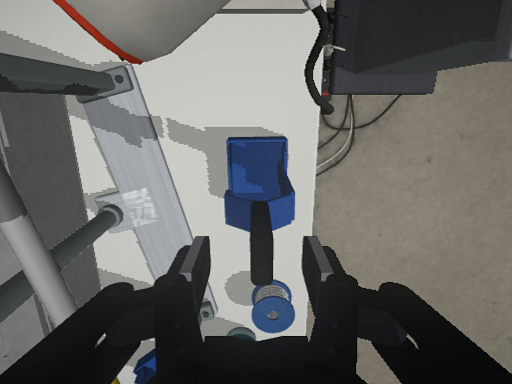

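View pics/s6.png

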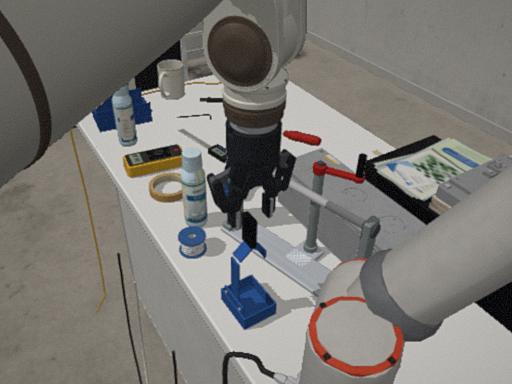

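```bash
python3 - <<'E'
from gq import *
c=imaging.calibration("wrist"); p=bot.get_obs()["ee_pos"]
for z in (0,.0187): print(proj("x",p+[0,0,z],c),proj("scene",p+[0,0,z]))
for z in (.21,.19,.154): print("block",proj("x",[.423,.283,z],c),proj("scene",[.423,.283,z]))
print("tip right/left", [proj("scene",p+np.array([d,0,0.008])) for d in (-.025,.025)])
E
```

```text
[256.6652893 228.3148073] [250.5203639  232.95591145]
[256.91332042 242.05632393] [250.68872206 223.98238796]
block [262.2138694 259.1214784] [249.09596072 215.70959149]
block [261.32394944 241.18469518] [248.93917642 225.57056704]
block [260.14450221 217.4123449 ] [248.66936329 242.54050945]
tip right/left [array([236.74243326, 234.75579001]), array([264.05907154, 223.69864966])]
```

{"op": "servo_tool", "data": {
  "moves": [
    [[0.007,-0.004,0,-0.1,0.22,0,3],[0,0,0,0,0,0,2],[0,0,0,0,0,0,1],[0,0,0,0,0,0,0.5],[0,0,0,0,0,0,0.5],[0,0,0,0,0,0,0.5],[0,0,0,0,0,0,0.5]]
  ],
  "force": 50
}}

```text
time: 8.88
ee_pos: [0.4249, 0.2843, 0.1791]
tcp_rot: [-179.6, 0.3, -90.1]
wrist_force: [-0.5, -0.3, -1.7]
opening: 0.0101
```

```bash
python3 - <<'E'
from gq import *
st()
cv2.imwrite("pics/w7.png",imaging.camera("wrist"))
E
```

```text
t 8.88 p [424.9 284.3 179.1] rot [-179.58    0.29  -90.05] q [ 33.8  -1.4   0.5  91.4   0.  -56.2] F [-0.5 -0.3 -1.7] op 10.1 rail [-131.1   -8.3]
```

View pics/w7.png

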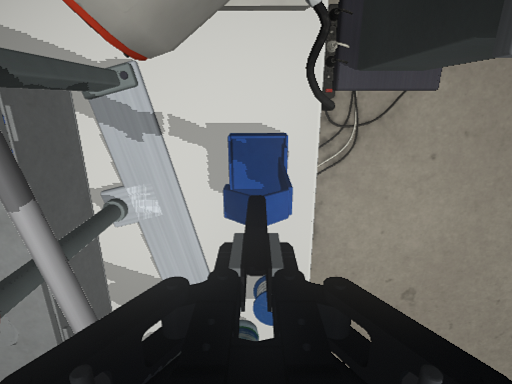

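{"op": "servo_tool", "data": {
  "moves": [
    [[0,0,0,0,0,-1.0,0.5],[0,0,0,0,0,-1.5,0.5],[0,0,0,0,0,-2.0,0.5],[0,0,0,0,0,-2.0,0.5],[0,0,0,0,0,-2.0,0.5],[0,0,0,0,0,-1.0,0.5],[0,0,0,0,0,0,0.5]]
  ]
}}

```text
time: 9.52
ee_pos: [0.423, 0.283, 0.2803]
tcp_rot: [-179.7, 0.2, -90.1]
wrist_force: [0.3, 0.8, -2.7]
opening: 0.0102
```

```bash
python3 - <<'E'
from gq import *
st()
cv2.imwrite("pics/s8.png",imaging.camera("scene"));cv2.imwrite("pics/w8.png",imaging.camera("wrist"))
E
```

```text
t 9.52 p [423.  283.  280.3] rot [-179.72    0.19  -90.06] q [ 33.8   1.3  14.6 102.9   0.  -56.2] F [ 0.3  0.8 -2.7] op 10.2 rail [-133.3   -9.2]
```

View pics/s8.png

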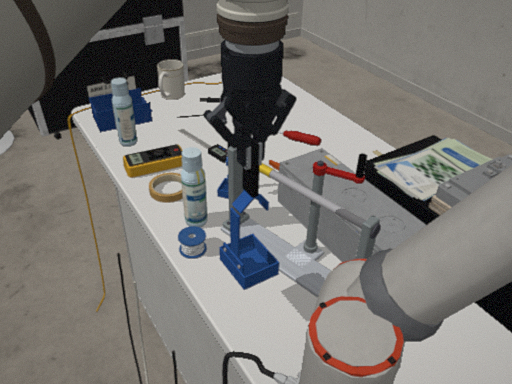

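View pics/w8.png

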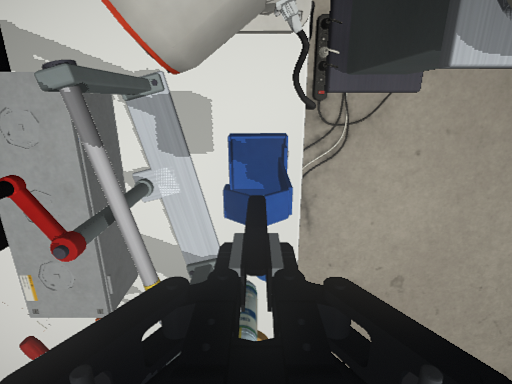

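```bash
python3 - <<'E'
from gq import *
im=cv2.imread("pics/s8.png")
x0,y0,S=205,150,6
z=cv2.resize(im[150:295,205:300],None,fx=4,fy=4,interpolation=cv2.INTER_CUBIC)
off=.2803-.179
for dz,col in((0,(0,0,255)),(-.008,(0,255,0))):
  for p in [(-33,-40,28),(33,-40,28),(-33,40,28),(-33,-40,0),(33,-40,0),(-33,40,0),(-6,-15,210),(-28,-12,100)]:
    w=np.array([422.5+p[0],283+p[1],p[2]])/1000+[0,0,off+dz]
    u=(proj("scene",w)-[x0,y0]+.5)*4; cv2.drawMarker(z,tuple(int(a) for a in u),col,0,10,1)
cv2.imwrite("pics/s8c.png",z)
E
```

```text
(no output)
```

View pics/s8c.png

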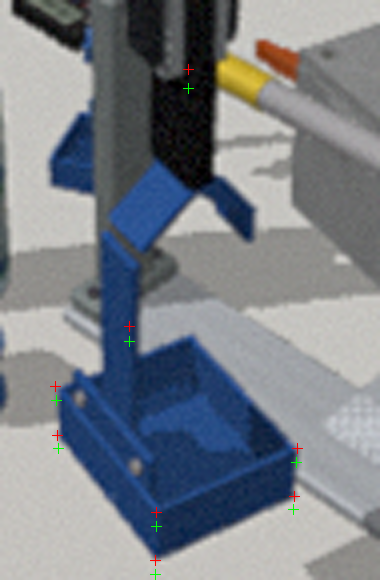

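```bash
python3 - <<'E'
from gq import *
t=rail(-60,-50); print(t)
rows(line([*t,.284],283.6,7),.5)
E
```

```text
[0.50383945 0.26049342]
[[-0.003,0.002,-0.034,0.32,-1.16,-0.08,0.5],
[-0,0,-0.034,0.36,-1.15,-0.08,0.5],
[-0,0,-0.034,0.39,-1.13,-0.09,0.5],
[-0,0,-0.034,0.44,-1.12,-0.08,0.5],
[-0,0,-0.034,0.47,-1.1,-0.08,0.5],
[-0,0,-0.034,0.51,-1.09,-0.09,0.5],
[-0,0,-0.034,0.54,-1.07,-0.08,0.5]]
```

{"op": "servo_tool", "data": {
  "moves": [
    [[0,0,-0.034,0.32,-1.15,-0.05,0.5],[0,0,-0.034,0.36,-1.15,-0.05,0.5],[0,0,-0.034,0.4,-1.15,-0.05,0.5],[0,0,-0.034,0.44,-1.1,-0.05,0.5],[0,0,-0.034,0.47,-1.1,-0.05,0.5],[0,0,-0.034,0.5,-1.1,-0.05,0.5],[0,0,-0.034,0.55,-0.9,-0.05,0.5],[0,0,0,0,0,0,0.5]]
  ]
}}

```text
time: 10.28
ee_pos: [0.5031, 0.2585, 0.273]
tcp_rot: [179.5, -0.1, -75.7]
wrist_force: [1.0, -0.7, -2.5]
opening: 0.0105
```

```bash
python3 - <<'E'
from gq import *
st(); c=imaging.calibration("wrist"); cv2.imwrite("pics/w9.png",imaging.camera("wrist")); np.save("w9.npy",c,allow_pickle=True);cv2.imwrite("pics/s9.png",imaging.camera("scene"))
E
```

```text
t 10.28 p [503.1 258.5 273. ] rot [ 1.7955e+02 -9.0000e-02 -7.5680e+01] q [ 27.2   9.9  23.1 103.6   0.  -77.1] F [ 1.  -0.7 -2.5] op 10.5 rail [-61.1 -51.7]
```

View pics/s9.png

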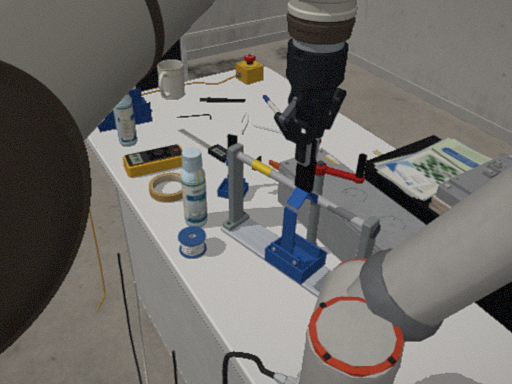

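View pics/w9.png

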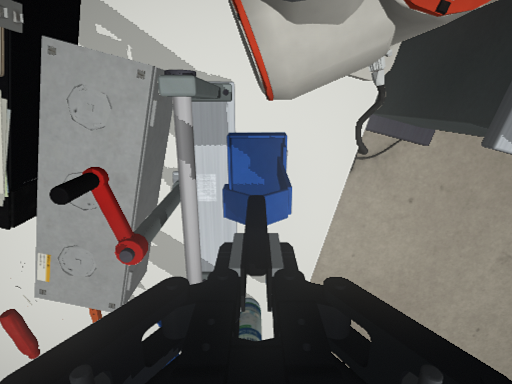

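```bash
python3 - <<'E'
from gq import *
im=cv2.imread("pics/w9.png"); c=np.load("w9.npy",allow_pickle=True).item()
g=cv2.cvtColor(im,cv2.COLOR_BGR2GRAY)
pts=[]
for v in (110,130,150,225,250,270):
    r=g[v-1:v+2,165:215].mean(0); d=np.diff(r); print(v,[(165+i,int(d[i])) for i in np.where(abs(d)>14)[0]])
cv2.imwrite("pics/w9c.png",cv2.resize(im[60:300,140:310],None,fx=2.5,fy=2.5,interpolation=cv2.INTER_CUBIC))
E
```

```text
110 [(np.int64(171), 41), (np.int64(190), -22)]
130 [(np.int64(168), 57), (np.int64(169), 17), (np.int64(173), -20), (np.int64(174), -37), (np.int64(191), -16), (np.int64(192), 39), (np.int64(193), 25)]
150 [(np.int64(165), 112), (np.int64(166), 20), (np.int64(175), -55), (np.int64(176), -61), (np.int64(192), -16), (np.int64(193), 45), (np.int64(194), 58)]
225 [(np.int64(181), -54), (np.int64(182), -50), (np.int64(186), 15), (np.int64(197), -24), (np.int64(198), 49), (np.int64(199), 14)]
250 [(np.int64(183), -29), (np.int64(184), -19), (np.int64(198), -21), (np.int64(200), 39)]
270 [(np.int64(185), -36), (np.int64(187), 17), (np.int64(199), -15), (np.int64(212), -41), (np.int64(213), -39)]
```

View pics/w9c.png

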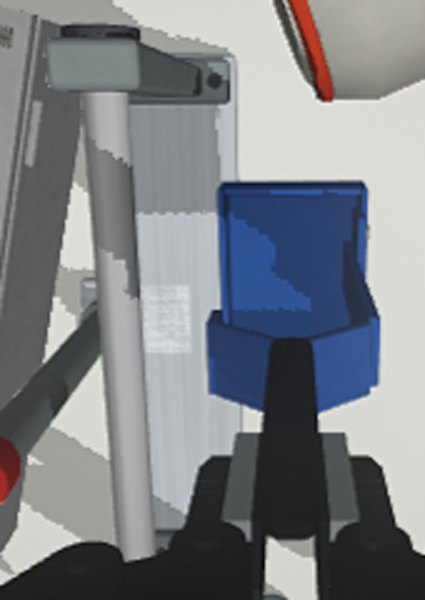

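```bash
python3 - <<'E'
from gq import *
c=np.load("w9.npy",allow_pickle=True).item()
P=np.array([onz("x",u+.0,v,.185,c) for u,v in((183.3,130),(184.8,150),(190.2,225),(191.9,250))])
print(P.round(4),[torail(p).round(1) for p in P])
d=P[3]-P[0];print("yaw",np.degrees(np.arctan2(-d[0],d[1])))
# tray corners near z=.028+.094=.122 in wrist
for uv in((228.5,133.5),(286.5,133)): p=onz("x",*uv,.122,c); print(torail(p).round(1),p.round(4))
E
```

```text
[[0.5773 0.2226 0.185 ]
 [0.573  0.2395 0.185 ]
 [0.5553 0.3097 0.185 ]
 [0.5488 0.3359 0.185 ]] [array([   2.5, -104.1]), array([  2.3, -86.7]), array([  1.6, -14.3]), array([ 1.5, 12.7])]
yaw 14.084985829435205
[-31.4 -94.7] [0.5422 0.2238 0.122 ]
[-94.5 -95.9] [0.4811 0.2077 0.122 ]
```

```bash
sed -i 's/PSI=13.6/PSI=14.0/; s/O=np.array(.*; /O=np.array([.5503,.3231]); /' plan.py; python3 - <<'E'
from gq import *
st(); print(rail(0,0))
rows(line([*rail(2.5,-50),.284],284,6),.5)
E
```

```text
t 10.38 p [501.7 259.1 273.4] rot [ 1.7952e+02 -5.0000e-02 -7.5810e+01] q [ 2.730e+01  9.800e+00  2.300e+01  1.037e+02  1.000e-01 -7.690e+01] F [ 0.5 -1.  -2.7] op 10.0 rail [-62.6 -50.4]
[0.5503 0.3231]
[[0.008,-0.001,0.001,-0,-1.08,-0.19,0.5],
[0,0,0,-0.01,-1.09,-0.17,0.5],
[0,0,0.001,-0,-1.08,-0.18,0.5],
[0,0,0,-0.01,-1.09,-0.17,0.5],
[0,0,0.001,-0,-1.08,-0.18,0.5],
[0,0,0,-0.01,-1.09,-0.18,0.5]]
```

{"op": "servo_tool", "data": {
  "moves": [
    [[0.008,0,0,0,-0.4,-0.7,0.5],[0,0,0,0,-1.0,-0.4,0.5],[0,0,0,0,-1.0,-0.1,0.5],[0,0,0,0,-1.1,0,0.5],[0,0,0,0,-1.1,0,0.5],[0,0,0,0,-1.1,0,0.5],[0,0,0,0,-0.6,0,0.5],[0,0,0,0,0,0,0.5]]
  ]
}}

```text
time: 11.05
ee_pos: [0.561, 0.2776, 0.2904]
tcp_rot: [-179.7, 0.0, -76.0]
wrist_force: [-0.0, 0.4, -2.5]
opening: 0.0103
```

```bash
python3 - <<'E'
from gq import *
st(); c=imaging.calibration("wrist"); cv2.imwrite("pics/w10.png",imaging.camera("wrist")); np.save("w10.npy",c,allow_pickle=True);cv2.imwrite("pics/s10.png",cv2.resize(imaging.camera("scene")[120:320,200:400],None,fx=3,fy=3,interpolation=cv2.INTER_CUBIC))
E
```

```text
t 11.05 p [561.  277.6 290.4] rot [-1.7974e+02  3.0000e-02 -7.5990e+01] q [ 26.3  19.3  36.5 106.9  -0.  -77.7] F [-0.   0.4 -2.5] op 10.3 rail [ -0.6 -46.7]
```

View pics/s10.png

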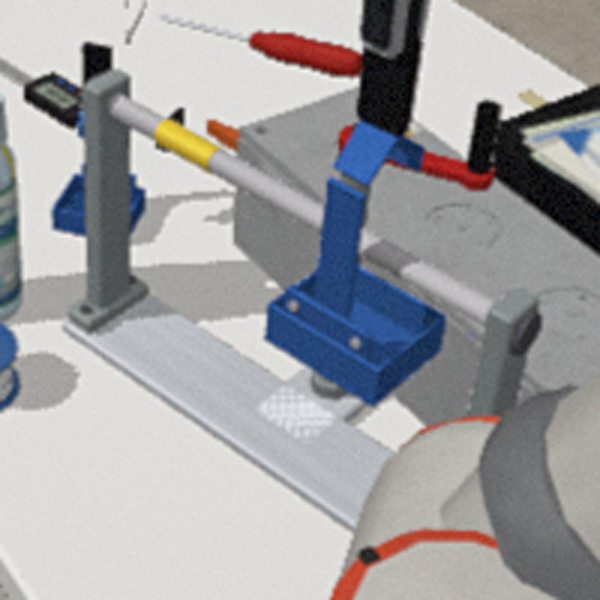

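View pics/w10.png

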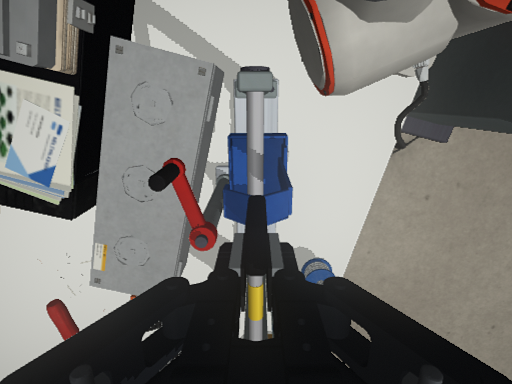

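{"op": "servo_tool", "data": {
  "moves": [
    [[0,0,0,0,-0.1,1.2,0.5],[0,0,0,0,0,1.5,0.5],[0,0,0,0,0,1.5,0.5],[0,0,0,0,0,1.0,0.5],[0,0,0,0,0,0.4,0.5],[0,0,0,0,0,0,0.5]]
  ]
}}

```text
time: 11.65
ee_pos: [0.5578, 0.2777, 0.2356]
tcp_rot: [-179.6, 0.1, -76.0]
wrist_force: [-0.7, -0.4, -1.6]
opening: 0.01
```

```bash
python3 - <<'E'
from gq import *
st()
E
```

```text
t 11.65 p [557.8 277.7 235.6] rot [-1.7957e+02  9.0000e-02 -7.5970e+01] q [ 26.5  15.9  25.9  99.5  -0.  -77.6] F [-0.7 -0.4 -1.6] op 10.0 rail [ -3.7 -45.9]
```

{"op": "servo_tool", "data": {
  "moves": [
    [[-0.005,0,0,0,-0.35,0.3,0.5],[0,0,0,0,0,0.3,0.5],[0,0,0,0,0,0.2,0.5],[0,0,0,0,0,0.1,0.5]]
  ]
}}

```text
time: 11.98
ee_pos: [0.5614, 0.2788, 0.2288]
tcp_rot: [-179.7, 0.1, -76.0]
wrist_force: [0.5, 0.7, -3.1]
opening: 0.0101
```

```bash
python3 - <<'E'
from gq import *
st()
E
```

```text
t 11.98 p [561.4 278.8 228.8] rot [-1.7971e+02  1.3000e-01 -7.5970e+01] q [ 26.4  16.3  25.7  99.    0.1 -77.7] F [ 0.5  0.7 -3.1] op 10.1 rail [  0.  -45.6]
```

{"op": "servo_tool", "data": {
  "moves": [
    [[0,0,0,0,0,0.2,0.5],[0,0,0,0,0,0.2,0.5],[0,0,0,0,0,0.15,0.5]]
  ]
}}

```text
time: 12.23
ee_pos: [0.5618, 0.279, 0.2236]
tcp_rot: [-179.6, 0.1, -76.0]
wrist_force: [-0.4, 0.3, 2.4]
opening: 0.0102
```

```bash
python3 - <<'E'
from gq import *
st()
E
```

```text
t 12.23 p [561.8 279.  223.6] rot [-1.7964e+02  1.4000e-01 -7.5970e+01] q [ 26.4  16.2  24.8  98.3   0.1 -77.6] F [-0.4  0.3  2.4] op 10.2 rail [  0.5 -45.6]
```

{"op": "servo_tool", "data": {
  "moves": [
    [[0,0,0,-0.5,0,-0.05,0.5],[0,0,0,-1.0,0,0,0.5],[0,0,0,-1.2,0,0,0.5],[0,0,0,-1.2,0,0,0.5],[0,0,0,-1.2,0,0,0.5],[0,0,0,-0.6,0,0,0.5]]
  ]
}}

```text
time: 12.73
ee_pos: [0.5466, 0.3393, 0.2242]
tcp_rot: [-179.6, 0.2, -76.1]
wrist_force: [0.1, -0.1, -1.6]
opening: 0.01
```

```bash
python3 - <<'E'
from gq import *
st()
cv2.imwrite("pics/s11.png",cv2.resize(imaging.camera("scene")[120:320,200:400],None,fx=3,fy=3,interpolation=cv2.INTER_CUBIC))
E
```

```text
t 12.73 p [546.6 339.3 224.2] rot [-1.7963e+02  1.7000e-01 -7.6050e+01] q [ 31.8  18.6  28.   99.    0.  -72.1] F [ 0.1 -0.1 -1.6] op 10.0 rail [ 0.4 16.6]
```

View pics/s11.png

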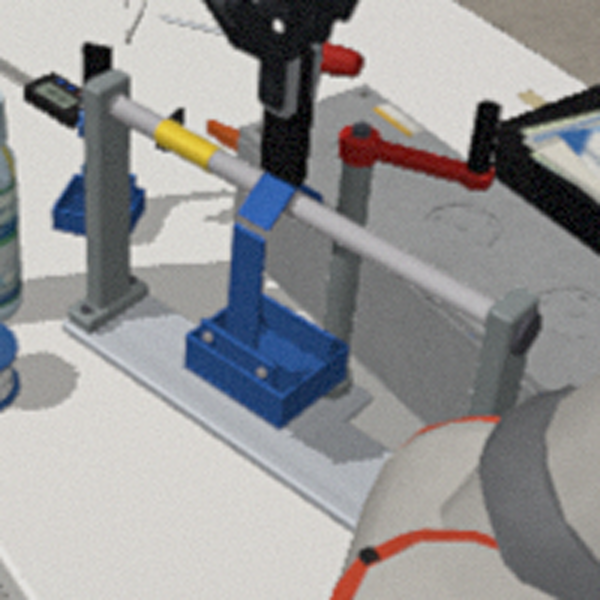

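{"op": "servo_tool", "data": {
  "moves": [
    [[0,0,0,-0.6,0,0,0.5],[0,0,0,-1.2,0,0,0.5],[0,0,0,-1.2,0,0,0.5],[0,0,0,-1.2,0,0,0.5],[0,0,0,-1.0,0,0,0.5],[0,0,0,-0.5,0,0,0.5],[0,0,0,0,0,0,0.5]]
  ]
}}

```text
time: 13.37
ee_pos: [0.5305, 0.4025, 0.2239]
tcp_rot: [-179.6, 0.2, -75.9]
wrist_force: [1.3, 0.2, -1.4]
opening: 0.0099
```

```bash
python3 - <<'E'
from gq import *
st(); c=imaging.calibration("wrist"); w=imaging.camera("wrist"); cv2.imwrite("pics/w12.png",w)
np.save("w12.npy",c,allow_pickle=True); s=imaging.camera("scene"); cv2.imwrite("pics/s12f.png",s)
cv2.imwrite("pics/s12.png",cv2.resize(s[130:280,210:340],None,fx=4,fy=4,interpolation=cv2.INTER_CUBIC))
E
```

```text
t 13.37 p [530.5 402.5 223.9] rot [-1.7965e+02  1.5000e-01 -7.5910e+01] q [ 37.2  22.3  32.7 100.    0.  -66.9] F [ 1.3  0.2 -1.4] op 9.9 rail [ 0.  81.9]
```

View pics/s12.png

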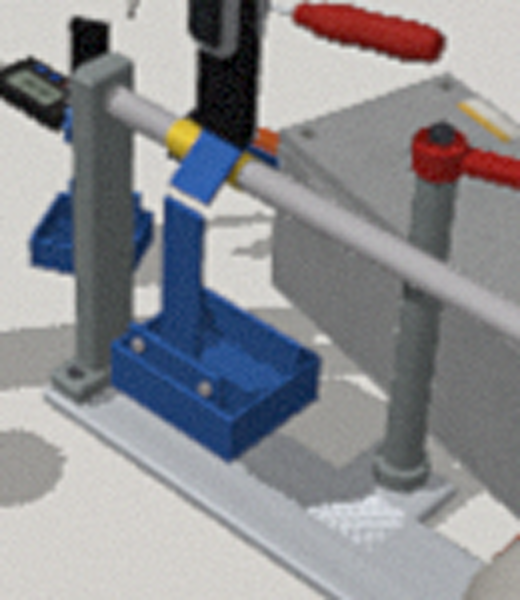

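View pics/w12.png

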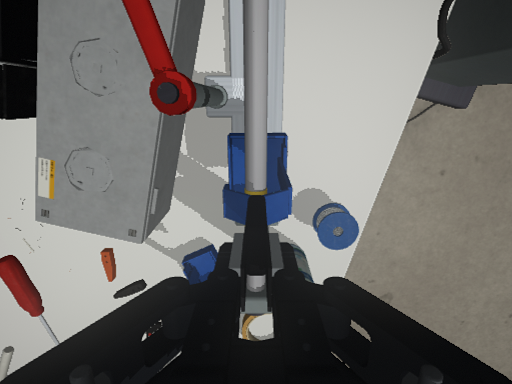

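```bash
python3 - <<'E'
from gq import *
def ext(n,im,c,roi,z=.185):
    m=mask(im,(18,100,60),(36,255,255)); x,y,X,Y=roi; v,u=np.nonzero(m[y:Y,x:X]); 
    r=np.array([torail(onz(n,a+x,b+y,z,c)) for a,b in zip(u,v)])
    k=np.abs(r[:,0])<12; r=r[k]; print(len(r),"y pct",np.percentile(r[:,1],[0,2,5,50,95,98,100]).round(1),"mid",((np.percentile(r[:,1],2)+np.percentile(r[:,1],98))/2).round(1),"xmean",r[:,0].mean().round(1))
    return r
ext("x",cv2.imread("pics/w1.png"),np.load("w1.npy",allow_pickle=True).item(),(315,215,375,255))
ext("top",cv2.imread("pics/top0.png"),CAL["top"],(245,165,280,185))
ext("scene",cv2.imread("pics/scene0.png"),CAL["scene"],(245,155,280,180))
ext("x",cv2.imread("pics/w12.png"),np.load("w12.npy",allow_pickle=True).item(),(240,180,275,200))
r=ext("scene",cv2.imread("pics/s12f.png"),CAL["scene"],(245,155,285,182)); print(np.histogram(r[:,1],bins=np.arange(56,124,4)))
E
```

```text
587 y pct [ 66.8  70.1  71.4  91.5 112.1 113.7 115.3] mid 91.9 xmean 1.5
122 y pct [ 65.9  66.7  68.2  87.8 106.7 107.9 109. ] mid 87.3 xmean -0.4
170 y pct [ 66.7  70.3  72.7  92.8 113.1 115.4 117.5] mid 92.9 xmean 0.7
78 y pct [66.8 67.6 68.4 70.  71.6 71.6 71.6] mid 69.6 xmean 0.9
69 y pct [ 66.7  68.2  70.4 105.4 115.4 116.4 117.5] mid 92.3 xmean 0.7
(array([ 0,  0,  2,  4,  7,  2,  0,  0,  0,  0,  4, 10, 14, 14,  9,  3]), array([ 56,  60,  64,  68,  72,  76,  80,  84,  88,  92,  96, 100, 104,
       108, 112, 116, 120]))
```

```bash
python3 - <<'E'
from gq import *
im=cv2.imread("pics/w12.png"); cv2.imwrite("pics/w12c.png",cv2.resize(im[120:300,215:300],None,fx=3.3*2,fy=3.3,interpolation=cv2.INTER_CUBIC))
c=np.load("w12.npy",allow_pickle=True).item()
for v in (186,188,190,192,194,196,198,200): print(v, [torail(onz("x",256,v,z,c))[1].round(1) for z in (.185,.193,.199)])
for v in (130,132,134): print("tray rim -y edge",v,torail(onz("x",256,v,.0734,c)).round(1),torail(onz("x",256,v,.0454,c)).round(1))
p=bot.get_obs()["ee_pos"]
for zz in (.199,.255): print(zz,proj("x",[*rail(0,80-15),zz],c),proj("x",[*rail(0,80+15),zz],c))
E
```

```text
186 [np.float64(65.3), np.float64(62.9), np.float64(61.1)]
188 [np.float64(66.9), np.float64(64.4), np.float64(62.6)]
190 [np.float64(68.4), np.float64(65.9), np.float64(64.0)]
192 [np.float64(70.0), np.float64(67.4), np.float64(65.5)]
194 [np.float64(71.6), np.float64(68.9), np.float64(67.0)]
196 [np.float64(73.2), np.float64(70.5), np.float64(68.5)]
198 [np.float64(74.8), np.float64(72.0), np.float64(69.9)]
200 [np.float64(76.4), np.float64(73.5), np.float64(71.4)]
tray rim -y edge 130 [ 1.5 35.4] [ 1.7 38.2]
tray rim -y edge 132 [ 1.5 37.5] [ 1.7 40.5]
tray rim -y edge 134 [ 1.5 39.7] [ 1.7 42.8]
0.199 [257.04632235 191.3232553 ] [256.96569529 230.42622755]
0.255 [256.76348877 224.40072116] [256.67211778 274.80256683]
```

View pics/w12c.png

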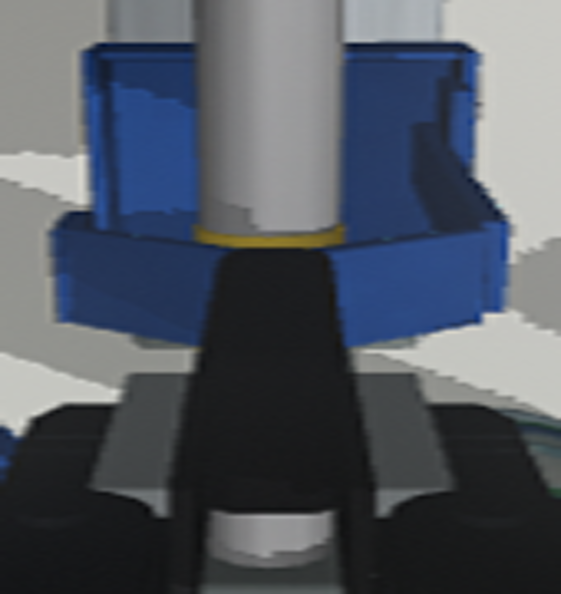

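```bash
python3 - <<'E'
from gq import *
c=np.load("w12.npy",allow_pickle=True).item()
g=lambda X,Y:(215+(X+.5)/6.6-.5,120+(Y+.5)/3.3-.5)
for nm,X,Y,z in(("lip -y",53,228,.1634),("lip +y",60,320,.1634),("spine -y",508,222,.165),("spine +y",485,320,.165),("spine+y2",505,308,.165)):
    print(nm,torail(onz("x",*g(X,Y),z,c)).round(1))
E
```

```text
lip -y [28.6 74.2]
lip +y [28.5 99.1]
spine -y [-28.1  72. ]
spine +y [-26.2  98.2]
spine+y2 [-28.7  94.9]
```

```bash
python3 - <<'E'
from gq import *
s=cv2.imread("pics/s12f.png"); x0,y0,S=225,130,9
z=cv2.resize(s[130:195,225:295],None,fx=9,fy=9,interpolation=cv2.INTER_CUBIC); cv2.imwrite("pics/s12b.png",z)
g=lambda X,Y:(210+(X+.5)/4-.5,130+(Y+.5)/4-.5)
for nm,X,Y,h in(("rim R",318,358,.0734),("rim L",112,345,.0734),("bot F",232,458,.0454),("bot R",316,395,.0454)):
    print(nm,torail(onz("scene",*g(X,Y),h)).round(1))
E
```

```text
rim R [30.3 41. ]
rim L [-33.8 118.3]
bot F [-28.3  42.3]
bot R [34.2 43.4]
```

View pics/s12b.png

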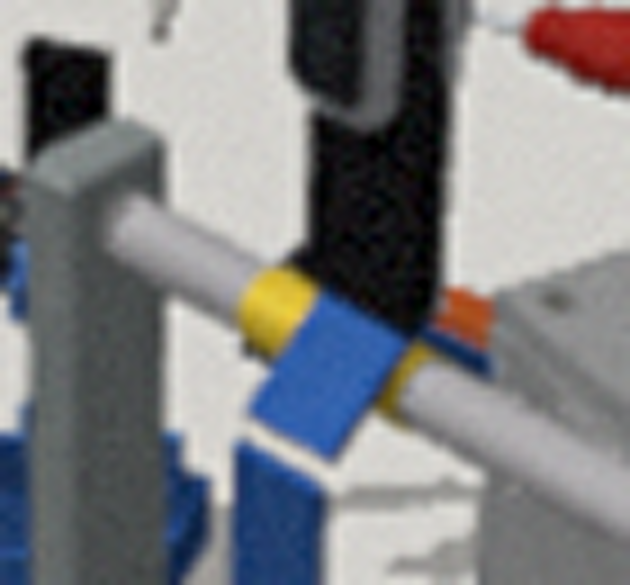

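```bash
python3 - <<'E'
from gq import *
g=lambda X,Y:(225+(X+.5)/9-.5,130+(Y+.5)/9-.5)
for nm,X,Y,h in(("apex +y",328,290,.199),("apex -y",410,348,.199),("slope bottom +y",248,410,.17),("slope bottom -y",333,463,.17),("band end +y",262,292,.185),("band end -y",415,383,.185),("band end -y up",437,357,.193),("band+y up",285,266,.193)):
    print(nm,torail(onz("scene",*g(X,Y),h)).round(1))
E
```

```text
apex +y [-1.8 90.4]
apex -y [-5.1 65.1]
slope bottom +y [-13.4 100.8]
slope bottom -y [-14.4  76.1]
band end +y [  3.3 113.3]
band end -y [ 1.8 69.3]
band end -y up [ 2.9 64.9]
band+y up [  4.8 108.5]
```

```bash
python3 - <<'E'
from gq import *
g=lambda X,Y:(225+(X+.5)/9-.5,130+(Y+.5)/9-.5)
c,s=np.cos(np.radians(PSI)),np.sin(np.radians(PSI)); n=np.array([c,s,0])
def onx(uv,x):
    o,d=ray("scene",*uv); a=np.array([*rail(x,0),0]); p=o+d*((a-o)@n)/(d@n); return (*torail(p).round(1),(p[2]*1000).round(1))
for nm,X,Y,x in(("b+y",328,290,-4.5),("b-y",410,348,-4.5),("slope +y",248,410,-26),("slope -y",333,463,-26),("spine-y",333,463,-28),("band+y",262,292,1.5),("band-y",415,383,1.5)): print(nm,onx(g(X,Y),x))
E
```

```text
b+y (np.float64(-4.5), np.float64(87.9), np.float64(201.4))
b-y (np.float64(-4.5), np.float64(65.7), np.float64(198.4))
slope +y (np.float64(-26.0), np.float64(88.9), np.float64(182.4))
slope -y (np.float64(-26.0), np.float64(65.6), np.float64(181.5))
spine-y (np.float64(-28.0), np.float64(63.8), np.float64(183.5))
band+y (np.float64(1.5), np.float64(111.6), np.float64(186.7))
band-y (np.float64(1.5), np.float64(69.1), np.float64(185.3))
```

{"op": "servo_tool", "data": {
  "moves": [
    [[0,0,0,-0.4,0,0,0.5],[0,0,0,-0.4,0,0.05,0.5],[0,0,0,0,0,0.05,0.5]]
  ]
}}

```text
time: 13.72
ee_pos: [0.5294, 0.4087, 0.2235]
tcp_rot: [-179.6, 0.1, -76.0]
wrist_force: [1.3, 1.0, -0.7]
opening: 0.0103
```

```bash
python3 - <<'E'
from gq import *
st(); cv2.imwrite("pics/t13.png",cv2.resize(imaging.camera("top")[120:250,180:400],None,fx=3.6,fy=3.6,interpolation=cv2.INTER_CUBIC))
E
```

```text
t 13.72 p [529.4 408.7 223.5] rot [-1.7961e+02  1.5000e-01 -7.6040e+01] q [ 37.7  22.7  33.2 100.1  -0.  -66.3] F [ 1.3  1.  -0.7] op 10.3 rail [ 0.4 88.1]
```

View pics/t13.png

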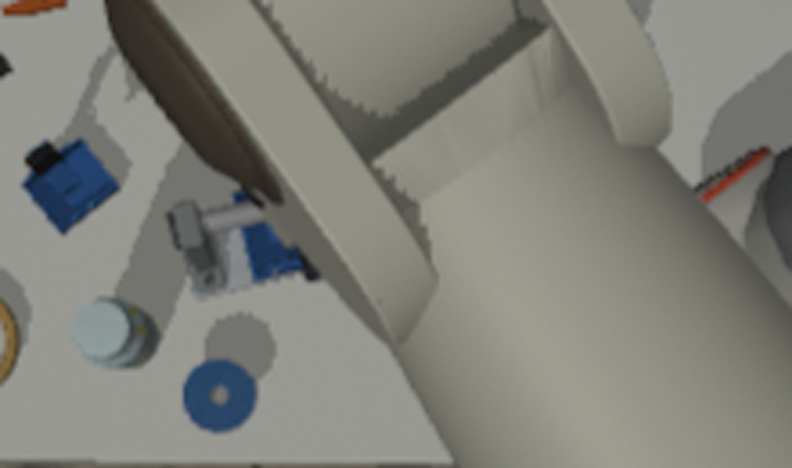

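{"op": "servo_tool", "data": {
  "moves": [
    [[0,0,0,-0.3,0,0.05,0.5],[0,0,0,0,0,0,0.5],[0,0,0,0,0,0,1.4],[0,0,0,0,0,0,1.8],[0,0,0,0,0,0,2.5],[0,0,0,0,0,0,4.5],[0,0,0,0,0,0,5],[0,0,0,0,0,-1.0,5],[0,0,0,0,0,-2.5,5],[0,0,0,0,0,-2.5,5],[0,0,0,0,0,-2.0,5]]
  ]
}}

```text
time: 14.68
ee_pos: [0.527, 0.4093, 0.3019]
tcp_rot: [-180.0, 0.0, -76.1]
wrist_force: [0.8, 0.6, 0.2]
opening: 0.0503
```

```bash
python3 - <<'E'
from gq import *
st(); s=imaging.camera("scene"); cv2.imwrite("pics/s14f.png",s); w=imaging.camera("wrist"); cv2.imwrite("pics/w14.png",w)
cv2.imwrite("pics/s14.png",cv2.resize(s[130:280,210:340],None,fx=4,fy=4,interpolation=cv2.INTER_CUBIC))
E
```

```text
t 14.68 p [527.  409.3 301.9] rot [-179.96    0.    -76.11] q [ 37.8  28.2  49.9 111.7  -0.  -66. ] F [0.8 0.6 0.2] op 50.3 rail [-1.7 89.3]
```

View pics/s14.png

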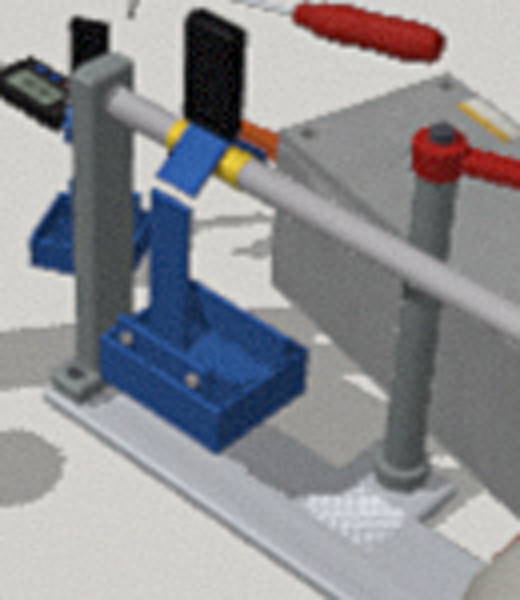

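View pics/w14.png

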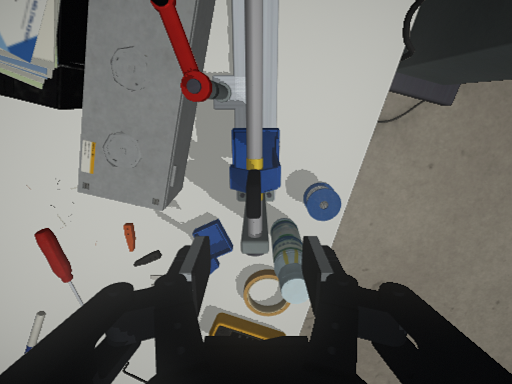

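```bash
python3 - <<'E'
from gq import *
c=imaging.calibration("wrist"); M=c["camera_from_world"]; o=-M[:3,:3].T@M[:3,3]; p=bot.get_obs()["ee_pos"]
print("cam",o,torail(o),"tcp",torail(p),p); print(proj("x",o-[0,0,.2],c))
E
```

```text
cam [0.5460692  0.33408717 0.47141491] [-1.44708754 11.68432286] tcp [-0.8981526 89.6070672] [0.52775061 0.40982807 0.30419496]
[257.55363405  99.50995238]
```

{"op": "servo_tool", "data": {
  "moves": [
    [[0,0,0,-1.5,0,0,5],[0,0,0,-2.2,0,0,5],[0,0,0,-2.2,0,0,5],[0,0,0,-1.5,0,0,5],[0,0,0,-0.4,0,0,5],[0,0,0,0,0,0,5]]
  ]
}}

```text
time: 15.28
ee_pos: [0.5097, 0.4879, 0.3025]
tcp_rot: [-179.7, 0.1, -76.2]
wrist_force: [-0.9, -0.5, -0.0]
opening: 0.0498
```

```bash
python3 - <<'E'
from gq import *
st(); c=imaging.calibration("wrist"); w=imaging.camera("wrist"); cv2.imwrite("pics/w15.png",w); np.save("w15.npy",c,allow_pickle=True)
M=c["camera_from_world"]; o=-M[:3,:3].T@M[:3,3]; print(torail(o))
u=proj("x",[*rail(0,89),.19],c); print(u); x,y=int(u[0])-40,int(u[1])-40; y=max(y,0)
z=cv2.resize(w[y:y+80,x:x+80],None,fx=7,fy=7,interpolation=cv2.INTER_CUBIC); cv2.imwrite("pics/w15c.png",z); print(x,y)
E
```

```text
t 15.28 p [509.7 487.9 302.5] rot [-1.7967e+02  1.1000e-01 -7.6250e+01] q [ 4.380e+01  3.710e+01  6.330e+01  1.158e+02 -1.000e-01 -6.000e+01] F [-0.9 -0.5 -0. ] op 49.8 rail [  0.5 169.8]
[-0.35257987 91.80707554]
[257.35721146  96.34193632]
217 56
```

View pics/w15c.png

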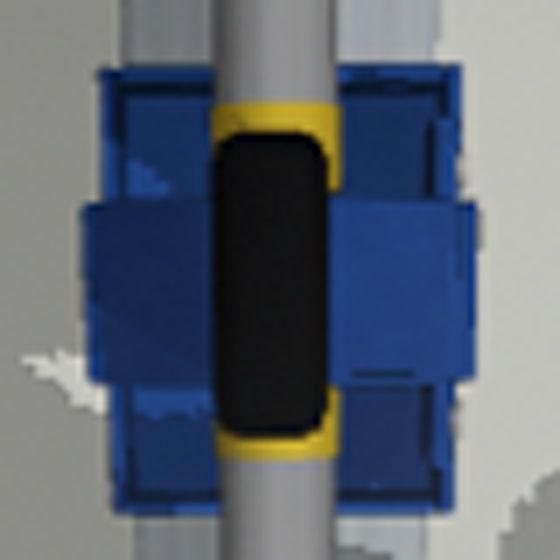

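The view straight down in w15c shows the yellow band at crop rows 103–460, centre 281. The hook plates are at 202–382 and the block at 132–438. Corrected for parallax, the hook is within about 1 mm of the band centre. The next step is to close the gate.

```bash
python3 - <<'E'
from gq import *
h,y=handle(np.radians(108.9)); print(h,y)
rows(line([*h,.31],y+180,14),4)
E
```

```text
[0.636837  0.2764227] 122.9
[[-0.006,0.002,-0.024,1.68,-0.52,-0.05,4],
[0,-0,-0.024,1.69,-0.49,-0.06,4],
[0,-0,-0.024,1.71,-0.44,-0.05,4],
[0,-0,-0.024,1.71,-0.4,-0.06,4],
[0.001,-0,-0.023,1.72,-0.36,-0.05,4],
[-0,-0,-0.024,1.73,-0.32,-0.06,4],
[-0,-0,-0.024,1.74,-0.28,-0.05,4],
[-0,-0,-0.024,1.74,-0.23,-0.05,4],
[-0,-0,-0.024,1.75,-0.2,-0.06,4],
[-0,-0,-0.024,1.75,-0.15,-0.05,4],
[-0,-0,-0.024,1.76,-0.11,-0.05,4],
[-0,-0,-0.024,1.76,-0.07,-0.06,4],
[-0,-0,-0.024,1.76,-0.03,-0.05,4],
[-0,-0,-0.023,1.76,0.02,-0.06,4]]
```

{"op": "servo_tool", "data": {
  "moves": [
    [[0,0,-0.024,0.8,-0.4,-1.0,4],[0,0,-0.024,1.7,-0.5,-0.7,4],[0,0,-0.024,1.7,-0.45,-0.2,4],[0,0,-0.024,1.7,-0.4,0,4],[0,0,-0.024,1.7,-0.35,0,4],[0,0,-0.024,1.75,-0.3,0,4],[0,0,-0.024,1.75,-0.3,0,4],[0,0,-0.024,1.75,-0.25,0,4],[0,0,-0.024,1.75,-0.2,0,4],[0,0,-0.024,1.75,-0.15,0,4],[0,0,-0.024,1.75,-0.1,0,4],[0,0,-0.024,1.75,-0.05,0,4]]
  ]
}}

```text
time: 16.33
ee_pos: [0.6212, 0.2972, 0.3224]
tcp_rot: [-179.8, -0.1, -59.2]
wrist_force: [0.4, -0.2, 0.2]
opening: 0.0402
```

```bash
python3 - <<'E'
from gq import *
st()
h,y=handle(np.radians(108.9)); rows(line([*h,.30],y+180,4),4)
E
```

```text
t 16.33 p [621.2 297.2 322.4] rot [-1.7981e+02 -1.4000e-01 -5.9240e+01] q [ 2.560e+01  3.590e+01  6.400e+01  1.179e+02 -1.000e-01 -9.510e+01] F [ 0.4 -0.2  0.2] op 40.2 rail [ 62.5 -42.3]
[[-0.003,-0.002,-0.009,0.65,-0.07,0.56,4],
[-0,-0,-0.01,0.64,-0.06,0.56,4],
[-0,-0,-0.009,0.65,-0.06,0.56,4],
[-0,-0,-0.009,0.65,-0.06,0.56,4]]
```

{"op": "servo_tool", "data": {
  "moves": [
    [[0,0,-0.009,0.65,-0.05,0.3,4],[0,0,-0.009,0.65,-0.05,0.3,4],[0,0,-0.009,0.65,-0.05,0.3,4],[0,0,-0.009,0.5,-0.05,0.3,4],[0,0,0,0,0,0,4]]
  ]
}}

```text
time: 16.75
ee_pos: [0.638, 0.2703, 0.3096]
tcp_rot: [-179.8, -0.2, -57.4]
wrist_force: [-0.2, 0.3, -0.6]
opening: 0.0402
```

```bash
python3 - <<'E'
from gq import *
st()
h,y=handle(np.radians(108.9)); rows([([*h,.222],y+180)],4)
c=imaging.calibration("wrist");w=imaging.camera("wrist"); cv2.imwrite("pics/w16.png",w)
print(proj("x",[*h,.253],c))
E
```

```text
t 16.75 p [638.  270.3 309.6] rot [-179.81   -0.19  -57.36] q [ 23.   34.9  60.7 115.7  -0.2 -99.6] F [-0.2  0.3 -0.6] op 40.2 rail [ 72.3 -72.4]
[[-0.003,-0.003,-0.005,-0.61,-0.2,8.76,4]]
[254.12093331 206.35765014]
```

View pics/w16.png

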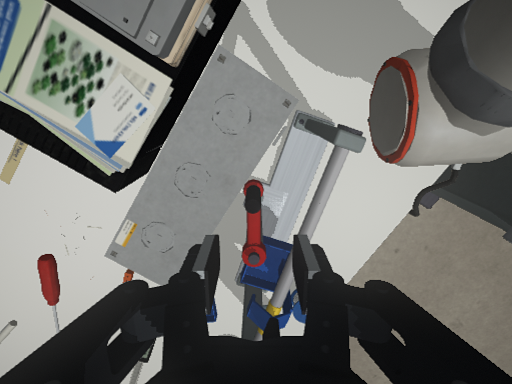

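{"op": "servo_tool", "data": {
  "moves": [
    [[0,0,-0.005,-0.5,-0.2,1.0,4],[0,0,0,-0.1,0,2.0,4],[0,0,0,0,0,2.0,4],[0,0,0,0,0,2.0,4],[0,0,0,0,0,1.2,4],[0,0,0,0,0,0.4,4],[0,0,0,0,0,0,1.9]]
  ],
  "force": 20
}}

```text
time: 17.38
ee_pos: [0.6336, 0.2823, 0.2211]
tcp_rot: [-179.7, -0.1, -56.8]
wrist_force: [0.8, -0.4, 0.0]
opening: 0.0291
```

```bash
python3 - <<'E'
from gq import *
st();gq()
w=[]
for q in np.arange(106,-2,-5.5):
    h,y=handle(np.radians(q)); w.append(([*h,.221],y+180))
rows(w[:4],1.9)
E
```

```text
t 17.38 p [633.6 282.3 221.1] rot [-1.7965e+02 -1.4000e-01 -5.6830e+01] q [ 2.410e+01  2.690e+01  3.860e+01  1.013e+02 -1.000e-01 -9.910e+01] F [ 0.8 -0.4  0. ] op 29.1 rail [ 71.  -59.7]
gate-tool q 109.4 radius 63.3 yawtarget 303.4 yaw 303.2
[[-0.006,-0.002,0.055,0.66,0.41,0.01,1.9],
[-0,-0,0.096,-0.04,0.67,-0.01,1.9],
[-0,-0,0.096,-0.03,0.67,0,1.9],
[-0,-0,0.096,-0.03,0.67,0,1.9]]
```

{"op": "servo_tool", "data": {
  "moves": [
    [[0,0,0,0.6,0,0,1.9],[0,0,0,0,0,0,1.9],[0,0,0.08,0,0.5,0,1.9],[0,0,0.096,-0.03,0.67,0,1.9],[0,0,0.096,-0.03,0.67,0,1.9],[0,0,0.096,-0.03,0.67,0,1.9],[0,0,0.096,-0.03,0.67,0,1.9]]
  ]
}}

```text
time: 17.97
ee_pos: [0.6099, 0.2674, 0.2262]
tcp_rot: [-179.2, 0.2, -84.3]
wrist_force: [1.1, -0.3, -0.4]
opening: 0.0193
```

```bash
python3 - <<'E'
from gq import *
st();gq(); cv2.imwrite("pics/w17.png",imaging.camera("wrist"))
E
```

```text
t 17.97 p [609.9 267.4 226.2] rot [-179.2     0.18  -84.34] q [ 23.7  21.8  32.3  99.7  -0.1 -71.9] F [ 1.1 -0.3 -0.4] op 19.3 rail [ 44.4 -68.5]
gate-tool q 85.3 radius 68.7 yawtarget 279.3 yaw 275.7
```

View pics/w17.png

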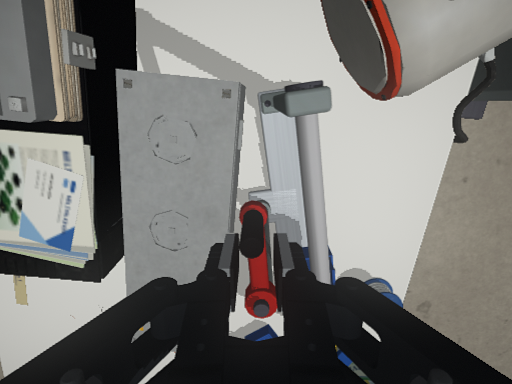

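{"op": "servo_tool", "data": {
  "moves": [
    [[-0.01,0,0.05,0.05,0.67,0.3,1.9],[0,0,0.09,0,0.67,0.15,1.9],[0,0,0.096,-0.03,0.67,0.1,1.9],[0,0,0.096,-0.03,0.67,0.1,1.9],[0,0,0.096,-0.03,0.67,0.1,1.9],[0,0,0.096,-0.03,0.67,0.1,1.9]]
  ]
}}

```text
time: 18.52
ee_pos: [0.5732, 0.2721, 0.2246]
tcp_rot: [-179.5, 0.7, -115.3]
wrist_force: [0.3, -1.1, -0.2]
opening: 0.0189
```

```bash
python3 - <<'E'
from gq import *
st();gq()
E
```

```text
t 18.52 p [573.2 272.1 224.6] rot [-179.47    0.72 -115.27] q [ 25.4  16.7  25.6  98.    0.  -39.4] F [ 0.3 -1.1 -0.2] op 18.9 rail [  9.9 -55. ]
gate-tool q 53.9 radius 68.0 yawtarget 247.9 yaw 244.7
```

{"op": "servo_tool", "data": {
  "moves": [
    [[0,0.01,0.06,0.1,0.67,0.2,1.9],[0,0,0.08,0.05,0.67,0.15,1.9],[0,0,0.09,0,0.67,0.1,1.9],[0,0,0.09,0,0.67,0.1,1.9],[0,0,0.09,0,0.67,0.1,1.9],[0,0,0.09,0,0.67,0.1,1.9],[0,0,0.09,0,0.6,0.1,1.9]]
  ]
}}

```text
time: 19.1
ee_pos: [0.5401, 0.3002, 0.2235]
tcp_rot: [-179.5, 1.0, -149.9]
wrist_force: [-0.8, -0.6, -0.3]
opening: 0.0187
```

```bash
python3 - <<'E'
from gq import *
st();gq()
E
```

```text
t 19.10 p [540.1 300.2 223.5] rot [-179.5     1.   -149.92] q [29.3 14.  22.2 97.2 -0.5 -0.8] F [-0.8 -0.6 -0.3] op 18.7 rail [-15.5 -19.8]
gate-tool q 16.8 radius 68.4 yawtarget 210.8 yaw 210.1
```

{"op": "servo_tool", "data": {
  "moves": [
    [[0.005,0.015,0.07,0.1,0.6,0.1,1.9],[0,0,0.08,0,0.6,0.1,1.9],[0,0,0.06,0,0.45,0.05,1.9],[0,0,0.04,0,0.3,0.05,1.9],[0,0,0.02,0,0.2,0,1.9]]
  ]
}}

```text
time: 19.52
ee_pos: [0.5324, 0.321, 0.2252]
tcp_rot: [-179.3, 0.6, -165.7]
wrist_force: [0.5, -0.2, -0.6]
opening: 0.0186
```

```bash
python3 - <<'E'
from gq import *
st();gq()
E
```

```text
t 19.52 p [532.4 321.  225.2] rot [-179.33    0.65 -165.74] q [31.5 15.3 24.  98.3 -0.8 17.2] F [ 0.5 -0.2 -0.6] op 18.6 rail [-17.9   2.3]
gate-tool q -1.9 radius 67.9 yawtarget 192.1 yaw 194.3
```

{"op": "servo_tool", "data": {
  "moves": [
    [[0,0,0,0,0.15,0,1.9],[0,0,0,0,0.15,0,1.9]]
  ]
}}

```text
time: 19.68
ee_pos: [0.5323, 0.3217, 0.2255]
tcp_rot: [-179.0, 0.6, -165.6]
wrist_force: [-0.1, -9.9, -4.1]
opening: 0.0186
```

```bash
python3 - <<'E'
from gq import *
st();gq()
E
```

```text
t 19.68 p [532.3 321.7 225.5] rot [-179.03    0.59 -165.61] q [31.7 15.5 24.3 98.5 -1.1 17.3] F [-0.1 -9.9 -4.1] op 18.6 rail [-17.8   3. ]
gate-tool q -2.5 radius 67.9 yawtarget 191.5 yaw 194.4
```

{"op": "servo_tool", "data": {
  "moves": [
    [[0,0,0,0,-0.25,0,2.4],[0,0,0,0,0,0,3],[0,0,0,0,0,-1.5,3],[0,0,0,0,0,-2.5,3],[0,0,0,0,0,-2.5,4],[0,0,0,0,0,-2.0,4]]
  ]
}}

```text
time: 20.18
ee_pos: [0.5318, 0.3196, 0.3103]
tcp_rot: [-179.0, 0.3, -165.1]
wrist_force: [0.5, 0.3, 0.4]
opening: 0.0399
```

```bash
python3 - <<'E'
from gq import *
st(); c=imaging.calibration("wrist"); w=imaging.camera("wrist"); cv2.imwrite("pics/w18.png",w); np.save("w18.npy",c,allow_pickle=True)
s=imaging.camera("scene"); cv2.imwrite("pics/s18.png",s)
rows(line([.40,.32,.33],192,8),4)
E
```

```text
t 20.18 p [531.8 319.6 310.3] rot [-179.03    0.28 -165.07] q [ 31.5  20.1  39.9 109.8  -1.   16.6] F [0.5 0.3 0.4] op 39.9 rail [-18.8   1.1]
[[-0.016,0.01,0.006,1.6,0.42,-0.24,4],
[0,-0,0.007,1.6,0.42,-0.22,4],
[0,-0,0.006,1.6,0.4,-0.22,4],
[0,-0,0.006,1.61,0.4,-0.21,4],
[0,-0,0.007,1.61,0.38,-0.22,4],
[0,-0,0.006,1.61,0.38,-0.22,4],
[0,-0,0.007,1.62,0.36,-0.22,4],
[0,-0,0.006,1.62,0.35,-0.22,4]]
```

View pics/w18.png

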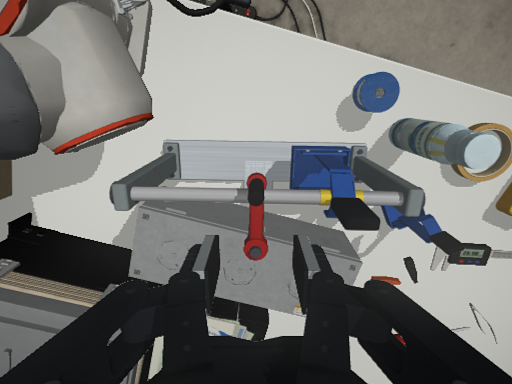

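View pics/s18.png

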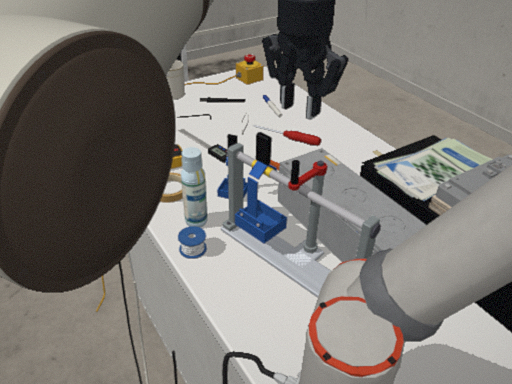

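{"op": "servo_tool", "data": {
  "moves": [
    [[0,0,0,0.8,0.2,-0.5,4],[0,0,0,1.6,0.4,-0.4,4],[0,0,0,2.0,0.4,-0.2,4],[0,0,0,2.0,0.4,-0.2,4],[0,0,0,2.0,0.4,-0.2,4],[0,0,0,2.0,0.4,-0.2,4],[0,0,0,2.0,0.4,-0.2,4],[0,0,0,1.5,0.3,-0.2,4],[0,0,0,0,0,0,4],[0,0,0,0,0,0,4]]
  ]
}}

```text
time: 21.12
ee_pos: [0.3803, 0.311, 0.3278]
tcp_rot: [-179.2, 0.3, -164.6]
wrist_force: [0.1, 0.7, -0.2]
opening: 0.0401
```

```bash
python3 - <<'E'
from gq import *
st(); t=imaging.camera("top"); s=imaging.camera("scene"); cv2.imwrite("pics/t19f.png",t); cv2.imwrite("pics/s19f.png",s)
cv2.imwrite("pics/t19.png",cv2.resize(t[125:245,180:380],None,fx=4,fy=4,interpolation=cv2.INTER_CUBIC))
cv2.imwrite("pics/s19.png",cv2.resize(s[120:320,170:390],None,fx=3.4,fy=2.9,interpolation=cv2.INTER_CUBIC))
c=np.load("w18.npy",allow_pickle=True).item()
for uv,z in(((255.5,247),.213),((256.5,203),.253)): print(torail(onz("x",*uv,z,c)).round(1))
for q in (0,.05,.1): h,_=handle(q); print(q,proj("x",[*h,.253],c),proj("x",[*h,.21],c),proj("top",[*h,.253]),proj("scene",[*h,.253]))
E
```

```text
t 21.12 p [380.3 311.  327.8] rot [-179.24    0.32 -164.65] q [ 39.8   1.7  20.5 108.9  -0.8  24.4] F [ 0.1  0.7 -0.2] op 40.1 rail [-167.9   29.3]
[48.   0.4]
[-14.8   1. ]
0 [255.38910541 197.00762398] [256.17893436 182.52766177] [303.92944909 170.50782185] [295.01728594 160.84945444]
0.05 [251.13560725 197.02408519] [252.55065489 182.54508424] [305.49167506 170.09176801] [296.7219966  161.69681885]
0.1 [246.89384104 197.24154768] [248.93169532 182.73677577] [307.02974648 169.59874406] [298.5006663  162.50302545]
```

View pics/t19.png

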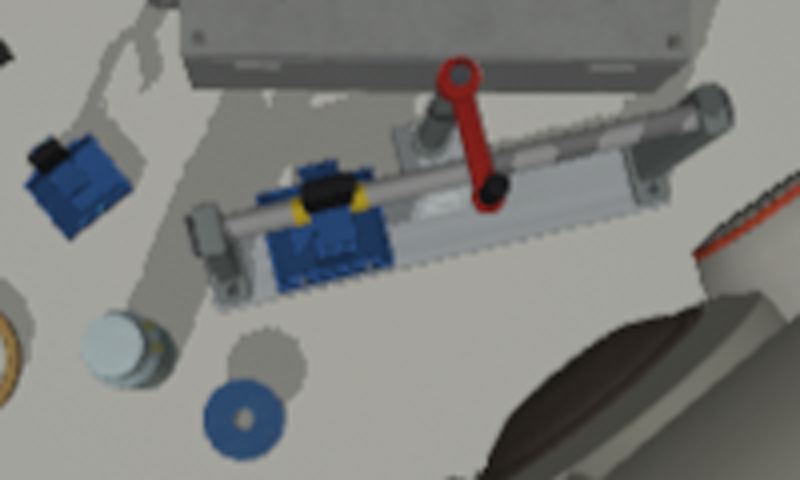

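View pics/s19.png

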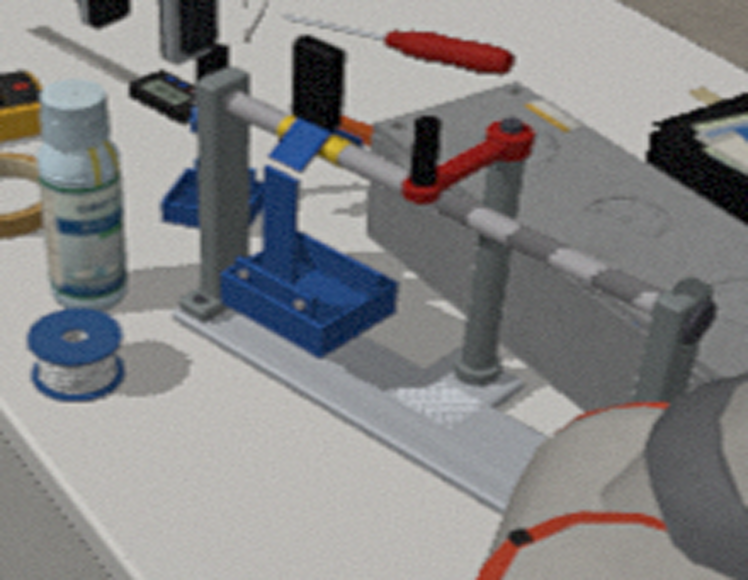

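```bash
python3 - <<'E'
from gq import *
st(); print(bot.job_done())
E
```

```text
t 21.22 p [381.  311.  327.8] rot [-179.23    0.3  -164.69] q [ 39.7   1.8  20.6 108.9  -0.8  24.4] F [ 1.4  0.1 -0. ] op 40.4 rail [-167.2   29.2]
the job is handed in; nothing more can be done
None
```

The job is done and was handed in at 21.2 s. I swung the gate open to its end stop, where about 13 N built up. I then hung the large carrier on the loading end, slid it past the gate onto the yellow band and released it. Finally I swung the gate shut to its stop, at about 10 N, and drew the arm clear.

**Hook on the band:** In the straight-down wrist view the hook is about 1 mm from the band's centre. Earlier views from the side and wrist cameras disagreed by up to about 6 mm on where the hook sat, and the band position varied by about 5 mm between cameras. I relied on the straight-down view because it has almost no parallax.

**Gate shut:** The handle's pixel in the top view matches the fully shut position to within about 1 pixel.

**Bystanders and stillness:** The solder reel and bottle are at the same pixels as at the start, and nothing touches the robot. The carrier looked at rest in the pictures after release, but I did not time its stillness separately.

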